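Scoop the marble offcuts out of the catch tray into the carrying tote

TASK

Clear the bench's catch tray: first fold the tote's carrying handle fully down to its side, then scoop every piece of marble out of the tray into the tote, leave the scoop lying flat on the rubber mat again, and with the tote filled swing its handle up until it locks upright. Use the scoop for the pieces in the tray, not the fingers (a piece that spills elsewhere may be picked up by hand); do not tip the tote, and leave the bottle, mallet, chisel and rasp where they are.

Things in the scene. Friction and masses are not known exactly. Their poses are not given: they have to be found in the camera images.
- tray: sheet-steel catch tray screwed to the bench, three walls 45 mm high and 3 mm thick, no wall at its -x end. Origin on the bench under the middle of its floor (floor's top at z = 3 mm). Inner face of the end wall at x = +125 mm, inner faces of the side walls at y = +-80 mm, open edge at x = -125 mm
- mat: black rubber tool mat, 280 (x) x 140 (y) x 4 mm, stuck to the bench; origin on the bench under its centre
- scoop: aluminium bench scoop, 0.22 kg. Flat-bottomed pan: x from -60 to the front lip at +60 mm, 90 mm wide, 2.5 mm sheet, 1 mm at the lip, back wall 42 mm high, sides falling to 0 at the lip, open in front (+x) and on top. Wooden handle to the back (-x): 100 mm long, 24 mm wide with flat sides (y), 22 mm thick, rising backwards at 22 degrees. Origin: middle of the pan's underside, z up
- scoop_grip (a point): middle of the scoop's handle, at (-112, 0, 64) mm in the scoop's frame; axes as the scoop's
- scoop_lip (a point): middle of the scoop's front lip, at (60, 0, 0) mm in the scoop's frame
- tote: open pine carrying tote, 2 kg, 170 (x) x 240 (y) x 105 mm high outside, walls and floor 10 mm; loose on the bench. Origin on the bench under its centre, z up
- bail_grip (a point): middle of the tote's carrying handle: a wooden bar, 22 mm diameter, 246 mm long, along the tote's y, on two steel arms pinned to the tote's y ends. The pin axis runs at (0, y, 92) mm in the tote's frame, the bar 135 mm from it. This point's axes turn with the handle
- bail (a joint): angle of the carrying handle (rad): 0 = upright, locked against its stop; 1.3 = folded fully down on the tote's +x side, the bar 23 mm above the rim and 130 mm from the tote's middle. Starts at 0. An over-centre spring snaps it home over about the last 0.3 rad at either end; in between friction holds it. Swings with less than 5 N at the bar
- bottle: glass drinking bottle with black cap, 68 mm diameter, 205 mm tall; not part of the job
- mallet: steel dummy mallet standing on its head, handle up, 86 mm diameter, 220 mm tall; not part of the job
- chisel: chisel, about 230 mm, lying; not part of the job
- rasp: rasp, about 240 mm, lying; not part of the job
- chip1: broken piece of white marble with rounded-off facets, about 36 x 32 x 28 mm, 45 g, slippery on the metal of tray and scoop (friction about 0.35); at the start it lies in the catch tray, 20 to 190 mm from the end wall; origin at its centre
- chip2: broken piece of white marble with rounded-off facets, about 36 x 32 x 28 mm, 45 g, slippery on the metal of tray and scoop (friction about 0.35); at the start it lies in the catch tray, 20 to 190 mm from the end wall; origin at its centre
- chip3: broken piece of white marble with rounded-off facets, about 36 x 32 x 28 mm, 45 g, slippery on the metal of tray and scoop (friction about 0.35); at the start it lies in the catch tray, 20 to 190 mm from the end wall (absent in some runs: None); origin at its centre
- chip4: broken piece of white marble with rounded-off facets, about 36 x 32 x 28 mm, 45 g, slippery on the metal of tray and scoop (friction about 0.35); at the start it lies in the catch tray, 20 to 190 mm from the end wall (absent in some runs: None); origin at its centre
- chip5: broken piece of white marble with rounded-off facets, about 36 x 32 x 28 mm, 45 g, slippery on the metal of tray and scoop (friction about 0.35); at the start it lies in the catch tray, 20 to 190 mm from the end wall (absent in some runs: None); origin at its centre
- chip6: broken piece of white marble with rounded-off facets, about 36 x 32 x 28 mm, 45 g, slippery on the metal of tray and scoop (friction about 0.35); at the start it lies in the catch tray, 20 to 190 mm from the end wall (absent in some runs: None); origin at its centre
- chip7: broken piece of white marble with rounded-off facets, about 36 x 32 x 28 mm, 45 g, slippery on the metal of tray and scoop (friction about 0.35); at the start it lies in the catch tray, 20 to 190 mm from the end wall (absent in some runs: None); origin at its centre
- chip8: broken piece of white marble with rounded-off facets, about 36 x 32 x 28 mm, 45 g, slippery on the metal of tray and scoop (friction about 0.35); at the start it lies in the catch tray, 20 to 190 mm from the end wall (absent in some runs: None); origin at its centre
- chip9: broken piece of white marble with rounded-off facets, about 36 x 32 x 28 mm, 45 g, slippery on the metal of tray and scoop (friction about 0.35); at the start it lies in the catch tray, 20 to 190 mm from the end wall (absent in some runs: None); origin at its centre
- chip10: broken piece of white marble with rounded-off facets, about 36 x 32 x 28 mm, 45 g, slippery on the metal of tray and scoop (friction about 0.35); at the start it lies in the catch tray, 20 to 190 mm from the end wall (absent in some runs: None); origin at its centre
- chip11: broken piece of white marble with rounded-off facets, about 36 x 32 x 28 mm, 45 g, slippery on the metal of tray and scoop (friction about 0.35); at the start it lies in the catch tray, 20 to 190 mm from the end wall (absent in some runs: None); origin at its centre
- chip12: broken piece of white marble with rounded-off facets, about 36 x 32 x 28 mm, 45 g, slippery on the metal of tray and scoop (friction about 0.35); at the start it lies in the catch tray, 20 to 190 mm from the end wall (absent in some runs: None); origin at its centre

How it is judged (in metres and radians):
On the way, in this order (a step that is already met when the one before it is completed fails the run):
1. the tote's handle is folded fully down (value of joint bail above 1.2 rad), for 0.2 s.
2. every piece of marble lies in the tote (x of chip1 in the frame of tote between -0.08 and 0.08 m and y of chip1 in the frame of tote between -0.115 and 0.115 m and z of chip1 in the frame of tote between 0 and 0.095 m and x of chip2 in the frame of tote between -0.08 and 0.08 m and y of chip2 in the frame of tote between -0.115 and 0.115 m and z of chip2 in the frame of tote between 0 and 0.095 m and x of chip3 in the frame of tote between -0.08 and 0.08 m and y of chip3 in the frame of tote between -0.115 and 0.115 m and z of chip3 in the frame of tote between 0 and 0.095 m and x of chip4 in the frame of tote between -0.08 and 0.08 m and y of chip4 in the frame of tote between -0.115 and 0.115 m and z of chip4 in the frame of tote between 0 and 0.095 m and x of chip5 in the frame of tote between -0.08 and 0.08 m and y of chip5 in the frame of tote between -0.115 and 0.115 m and z of chip5 in the frame of tote between 0 and 0.095 m and x of chip6 in the frame of tote between -0.08 and 0.08 m and y of chip6 in the frame of tote between -0.115 and 0.115 m and z of chip6 in the frame of tote between 0 and 0.095 m and x of chip7 in the frame of tote between -0.08 and 0.08 m and y of chip7 in the frame of tote between -0.115 and 0.115 m and z of chip7 in the frame of tote between 0 and 0.095 m and x of chip8 in the frame of tote between -0.08 and 0.08 m and y of chip8 in the frame of tote between -0.115 and 0.115 m and z of chip8 in the frame of tote between 0 and 0.095 m and x of chip9 in the frame of tote between -0.08 and 0.08 m and y of chip9 in the frame of tote between -0.115 and 0.115 m and z of chip9 in the frame of tote between 0 and 0.095 m and x of chip10 in the frame of tote between -0.08 and 0.08 m and y of chip10 in the frame of tote between -0.115 and 0.115 m and z of chip10 in the frame of tote between 0 and 0.095 m and x of chip11 in the frame of tote between -0.08 and 0.08 m and y of chip11 in the frame of tote between -0.115 and 0.115 m and z of chip11 in the frame of tote between 0 and 0.095 m and x of chip12 in the frame of tote between -0.08 and 0.08 m and y of chip12 in the frame of tote between -0.115 and 0.115 m and z of chip12 in the frame of tote between 0 and 0.095 m), for 0.2 s.
3. the tote's handle is swung up and locked upright (value of joint bail below 0.06 rad), for 0.2 s.
At the end, for the whole second after the job is handed in: every piece present lies inside the tote (below its rim), the handle is upright within 0.06 rad of its stop, the scoop lies flat (within 0.12 rad) with the middle of its pan over the mat, the tote stands level, and scoop and tote are at rest (all of step 2 and value of joint bail below 0.06 rad and x of scoop in the frame of mat between -0.14 and 0.14 m and y of scoop in the frame of mat between -0.07 and 0.07 m and z of scoop in the frame of mat below 0.015 m and angle between scoop's own z axis and vertical below 0.12 rad and linear speed of each of scoop, tote below 0.03 m/s and angle between tote's own z axis and vertical below 0.1 rad); the robot touches nothing.
It fails at once if a piece of marble that lies in the tray is pushed or gripped with the fingers ((contact force between the fingers and chip1 above 1.5 N and x of chip1 in the frame of tray between -0.12 and 0.125 m and y of chip1 in the frame of tray between -0.08 and 0.08 m and z of chip1 in the frame of tray between 0 and 0.03 m) or (contact force between the fingers and chip2 above 1.5 N and x of chip2 in the frame of tray between -0.12 and 0.125 m and y of chip2 in the frame of tray between -0.08 and 0.08 m and z of chip2 in the frame of tray between 0 and 0.03 m) or (contact force between the fingers and chip3 above 1.5 N and x of chip3 in the frame of tray between -0.12 and 0.125 m and y of chip3 in the frame of tray between -0.08 and 0.08 m and z of chip3 in the frame of tray between 0 and 0.03 m) or (contact force between the fingers and chip4 above 1.5 N and x of chip4 in the frame of tray between -0.12 and 0.125 m and y of chip4 in the frame of tray between -0.08 and 0.08 m and z of chip4 in the frame of tray between 0 and 0.03 m) or (contact force between the fingers and chip5 above 1.5 N and x of chip5 in the frame of tray between -0.12 and 0.125 m and y of chip5 in the frame of tray between -0.08 and 0.08 m and z of chip5 in the frame of tray between 0 and 0.03 m) or (contact force between the fingers and chip6 above 1.5 N and x of chip6 in the frame of tray between -0.12 and 0.125 m and y of chip6 in the frame of tray between -0.08 and 0.08 m and z of chip6 in the frame of tray between 0 and 0.03 m) or (contact force between the fingers and chip7 above 1.5 N and x of chip7 in the frame of tray between -0.12 and 0.125 m and y of chip7 in the frame of tray between -0.08 and 0.08 m and z of chip7 in the frame of tray between 0 and 0.03 m) or (contact force between the fingers and chip8 above 1.5 N and x of chip8 in the frame of tray between -0.12 and 0.125 m and y of chip8 in the frame of tray between -0.08 and 0.08 m and z of chip8 in the frame of tray between 0 and 0.03 m) or (contact force between the fingers and chip9 above 1.5 N and x of chip9 in the frame of tray between -0.12 and 0.125 m and y of chip9 in the frame of tray between -0.08 and 0.08 m and z of chip9 in the frame of tray between 0 and 0.03 m) or (contact force between the fingers and chip10 above 1.5 N and x of chip10 in the frame of tray between -0.12 and 0.125 m and y of chip10 in the frame of tray between -0.08 and 0.08 m and z of chip10 in the frame of tray between 0 and 0.03 m) or (contact force between the fingers and chip11 above 1.5 N and x of chip11 in the frame of tray between -0.12 and 0.125 m and y of chip11 in the frame of tray between -0.08 and 0.08 m and z of chip11 in the frame of tray between 0 and 0.03 m) or (contact force between the fingers and chip12 above 1.5 N and x of chip12 in the frame of tray between -0.12 and 0.125 m and y of chip12 in the frame of tray between -0.08 and 0.08 m and z of chip12 in the frame of tray between 0 and 0.03 m)).
It fails at once if the tote is tipped (angle between tote's own z axis and vertical above 0.35 rad).
It fails at once if a bystander is moved by more than 30 mm (distance of any of bottle, mallet, chisel, rasp from where it was at the start of the episode above 0.03 m).
Of chip3, chip4, chip5, chip6, chip7, chip8, chip9, chip10, chip11, chip12 only 6 to 10 are there at a start; the rules pass over those that are not, and their reading is None.
At some moment in a run one of scoop, tote, chip1, chip2, chip3, chip4, chip5, chip6, chip7, chip8 may be knocked a few centimetres aside while the robot is not near it.
It also fails if it takes over 210 s, if anything falls off the work surface, if the arm or the gripper's body presses on something with over 40 N, if the wrist force passes 120 N, or if a joint passes its speed limit or range.

ROBOT

A 6-joint arm with a two-finger parallel gripper is mounted at the origin on the work surface. World frame = base frame: x ahead of the robot, y to its left, z up, the work surface at z = 0. Lengths are in mm, angles in rad, forces in N, time in s.
With the tool pointing down it reaches from about 275 to 750 mm from the base axis. Payload 10.2 kg.
Tool frame: the origin (TCP) lies midway between the tips of the shut fingers; the grasp point (between the pads) lies 19 mm behind it; z points along the fingers, y is the line along which they close (so a half turn about z gives the same grasp; the last joint's range is limited). The gripper opens to 85 mm and grips with 20 to 120 N. Pads are 22 mm wide; open, the fingers measure 114 mm over their backs; the gripper's body (76 mm by 85 mm) begins 54 mm behind the grasp point. The pads swing forward as they close: fully open they stand 13 mm farther back than shut.
Start: joints at [-1.526, 0.313, 1.498, -0, 1.331, -0.223], TCP at [138.907, -506.296, 231.294] pointing down, gripper open.
Joint ranges: [-2.94, 2.94], [-0.97, 2.17], [0.19, 2.56], [-1.23, 4.37], [0.02, 3.11], [-2.88, 2.88]. Speed limits (rad/s): [2.39, 2.39, 3.01, 3.14, 3.14, 3.14].

INTERFACE

Orientations are given as a unit quaternion [w, x, y, z].
In Python, from rig import ctrl, capture, camera_info gives the robot as it stands.
- The arm moves only by the tool apply_moves, never from a script. Its argument "targets" is a list of rows, each a list of 3 entries, a list of its own where there are three numbers: the finger opening in mm, from 0 to 85.4, then the shift along the world's x, y, z in mm, then the turn, a rotation vector about the world's x, y, z in degrees. In form: [[grip, [dx, dy, dz], [rx, ry, rz]], ...]. A call has 1 to 20 rows; each row is the pose to reach, as a shift and turn from the pose commanded when the call began; what a row does not reach only later rows make up. A row lasts 1/10 s, in which the tool goes at most 50 mm and 8.59 degrees, less where a joint would pass 70% of its speed; a pose out of reach is approached as far as the arm can. A call with a gripper value outside its range is refused whole. The fingers move at their own pace and stop on an object; "squeeze" is the grip in N (left out, the last holds). Time passes only in rows, so rows that repeat a pose let the fingers close. It gives the time, the measured TCP pose, the force, the opening and the grip force at its end, in the units of the state.
- ctrl.sense(): the state, without advancing time (a new reading comes with each control period).
- capture(name): name is "scene" or "top" or "wrist"; returns (picture, depth): 400x640x3 uint8, blue, green, red; 400x640 float32, mm along the optical axis (not along the pixel's ray), 0 where there is no reading.
- camera_info(name): a dict with "vfov" (degrees; the focal length in pixels is half the picture's height over the tangent of half this angle, whatever the lens; pixels are square), "cx", "cy" (the principal point, pixels), "extrinsics" (4x4, takes a point from camera to world coordinates). Camera axes: x right, y down, z forward; pixel columns grow to the right and rows downward; lengths in mm; the calibration is good to about 2 mm. A picture is of the moment at which its call begins: read the wrist's pose just before it. camera_info takes no time and is no camera call; for the wrist camera it gives the pose at the moment of the call.
- ctrl.finish_job(): hands the job in; it is judged then, once.
The state is a dict: "time_s": time; "joints": joint angles; "dq": joint speeds; "tau": joint torques, N m; "eef_pos": TCP position; "ee_rot": TCP orientation; "force": force on the tool from outside, world axes, zero at the start; "wrist_torque": the same for the moment, N m; "grip_width": opening from 0.0 (shut) to 1.0 (fully open); "grip_force": force on a finger pad.
Only numpy, scipy, OpenCV 4.12 (cv2) and the standard library are available. Lean on these libraries where they do the work, as an engineer would, in place of code of your own. Each camera call takes 0.05 s, during which the arm holds its last target. There are 200 camera calls.

## Working session

There is one attempt and no reset: what is moved stays moved. The work goes in short steps, Python scripts to look and compute and a tool call to move; the robot and the scene stay as the last step left them, time stands still between calls to the robot, and variables do not carry over. Pictures are saved under pics/ and viewed, at most 19 in all, crops included, and the job is handed in when it is done.

Besides the shell and the picture viewer there is one more tool, called as name(argument=value, ...), one argument or row to a line, values as JSON. apply_moves: Moves the arm, as the interface text tells. Its arguments: {"type":"object","properties":{"targets":{"type":"array","items":{"type":"array"}},"squeeze":{"type":"number"}},"required":["targets"]}

```bash
mkdir -p pics; ls
cat > h.py <<'E'
import numpy as np, cv2
from rig import ctrl, capture, camera_info
def K(ci):
    f=200/np.tan(np.radians(ci['vfov'])/2); return f,ci['cx'],ci['cy'],np.array(ci['extrinsics'])
def cloud(name):
    ci=camera_info(name); im,d=capture(name); f,cx,cy,E=K(ci)
    v,u=np.mgrid[0:400,0:640]
    P=np.stack([(u-cx)/f*d,(v-cy)/f*d,d,np.ones_like(d)],-1)@E.T
    P=P[...,:3]; P[d<=0]=np.nan
    return im,d,P
def ray(ci,u,v,z):
    f,cx,cy,E=K(ci); d=E[:3,:3]@np.array([(u-cx)/f,(v-cy)/f,1]); o=E[:3,3]
    return o+d*(z-o[2])/d[2]
E
python3 - <<'E'
from h import *
for n in ['scene','top']:
    ci=camera_info(n); print(n,{k:(np.round(v,3).tolist()) for k,v in ci.items()})
    im,d,P=cloud(n); cv2.imwrite(f'pics/{n}0.png',im); np.save(f'{n}0.npy',P); print((d>0).mean())
print(ctrl.sense())
E
```

```text
pics
scene {'vfov': 43.097, 'cx': 313.189, 'cy': 191.541, 'extrinsics': [[0.735, 0.398, -0.549, 1344.59], [0.678, -0.419, 0.604, -892.119], [0.011, -0.816, -0.578, 930.561], [0.0, 0.0, 0.0, 1.0]]}
0.99281640625
top {'vfov': 56.868, 'cx': 320.767, 'cy': 200.35, 'extrinsics': [[0.002, -0.995, 0.096, 497.87], [-1.0, -0.0, 0.021, -86.248], [-0.021, -0.096, -0.995, 1304.166], [0.0, 0.0, 0.0, 1.0]]}
0.996015625
{'time_s': 0.1, 'joints': array([-1.52639952e+00,  3.13398403e-01,  1.49835211e+00, -1.09965652e-05,
        1.33098625e+00, -2.23416562e-01]), 'dq': array([ 0.00023764, -0.00030612, -0.00072069,  0.00034074, -0.00119456,
        0.00158562]), 'tau': array([ 2.86199822e-03, -4.12903798e+01, -2.60144144e+01, -2.32633938e-04,
        3.01663931e-03,  7.57681960e-06]), 'eef_pos': array([ 138.89429236, -506.06202049,  230.79345871]), 'ee_rot': array([-5.70243046e-04,  9.91047552e-01,  1.33508137e-01,  4.58174864e-05]), 'force': array([-0.24042624, -0.31702909, -0.48060583]), 'wrist_torque': array([ 0.05022608, -0.02267279, -0.05693122]), 'grip_force': 0.0, 'grip_width': 1.0003244150870232}
```

View pics/top0.png

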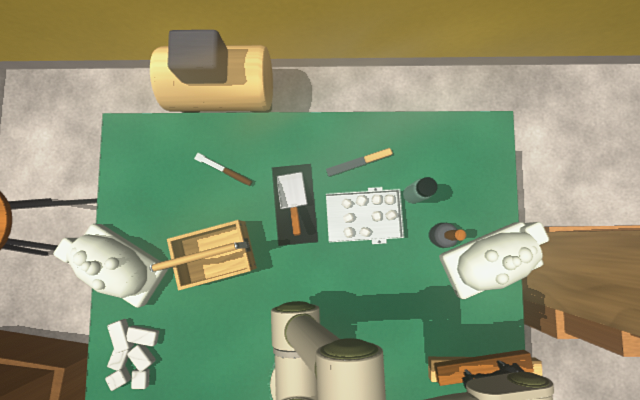

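View pics/scene0.png

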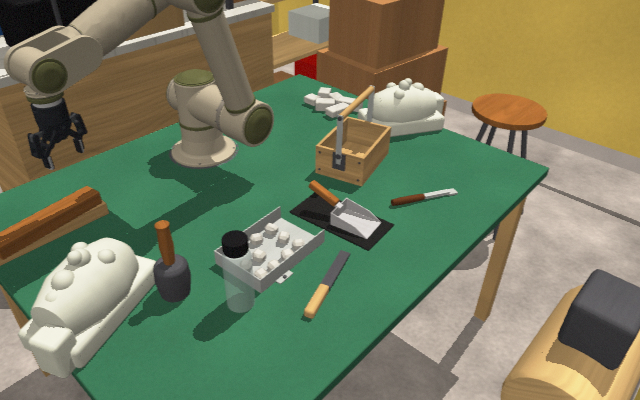

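Run:
```python
from h import *
T=cv2.imread('pics/top0.png'); S=cv2.imread('pics/scene0.png')
a=cv2.resize(T[150:300,150:450],(800,400),interpolation=cv2.INTER_CUBIC)
cv2.imwrite('pics/topz.png',a)
P=np.load('top0.npy')
hsv=cv2.cvtColor(T,cv2.COLOR_BGR2HSV)
def rect(m,z=None,name=''):
    m=cv2.morphologyEx(m.astype(np.uint8)*255,cv2.MORPH_CLOSE,np.ones((3,3)))
    c=max(cv2.findContours(m,cv2.RETR_EXTERNAL,cv2.CHAIN_APPROX_NONE)[0],key=cv2.contourArea)
    px=c[:,0]; ci=camera_info('top')
    zz=np.array([P[v,u,2] for u,v in px])
    X=np.array([ray(ci,u,v,z)[:2] for u,v in px]).astype(np.float32)
    r=cv2.minAreaRect(X); print(name,np.round(r[0],1),np.round(r[1],1),round(r[2],2),'z',np.nanpercentile(zz,[10,50,90]).round(1)); return r
x,y,z=P[...,0],P[...,1],P[...,2]
U=np.arange(640)[None,:].repeat(400,0);V=np.arange(400)[:,None].repeat(640,1)
win=lambda a,b,c,d:(U>=a)&(U<b)&(V>=c)&(V<d)
green=(hsv[...,0]>60)&(hsv[...,0]<95)&(hsv[...,1]>80)
dark=hsv[...,2]<70
rect(win(265,322,158,250)&~green,4,'mat')
rect(win(322,410,180,245)&~green&(z>30),45,'traywalls')
rect(win(155,262,212,295)&(z>85)&(z<120),105,'toterim')
rect(win(155,262,212,295)&(z>150),227,'bar')
m=win(322,410,180,245)
for k in np.linspace(-150,150,0):pass
print('bar z',np.nanmax(z[win(150,262,212,295)]))
np.set_printoptions(linewidth=250)
print(np.round(z[184:246:3,322:410:3]).astype(int))
```

```text
mat [610.8  34.6] [280.4 141.4] 5.2 z [-1.3  3.   6.8]
traywalls [ 569.5 -207.5] [164.1 250.6] 3.51 z [32.9 43.4 47.5]
toterim [437.6 304. ] [169.8 264.8] 15.11 z [ 89.  103.1 107.3]
bar [440.5 292.4] [ 22.9 264. ] 15.31 z [219.5 230.6 234.6]
bar z 242.44722912049156
[[                   2                   -2                    2                   -1                    0                   -1                    0                    1                    4                    3                    1
                     1                    2                    4                   -5                    0                    0                    0                    0                    1                   -1                   -2
                    -1                   -3                   -2                    3                    2                    1                    2                    2]
 [                  -2                    5                   -6                    6                   -3                    2                    4                   -1                   -3     
[... 11906 characters left out ...]
]
 [                  -1                    2                   -3                    0                    0                   -2                   -6                   -1                   -2                   -2                    3
                     1                    1                    7                    5                    2                   -5                    1                   -3                    1                    1                   -1
                     1                   -1                    0                    2                   -4                    5                    1                   -1]]<stdin>:27: RuntimeWarning: invalid value encountered in cast
```

View pics/topz.png

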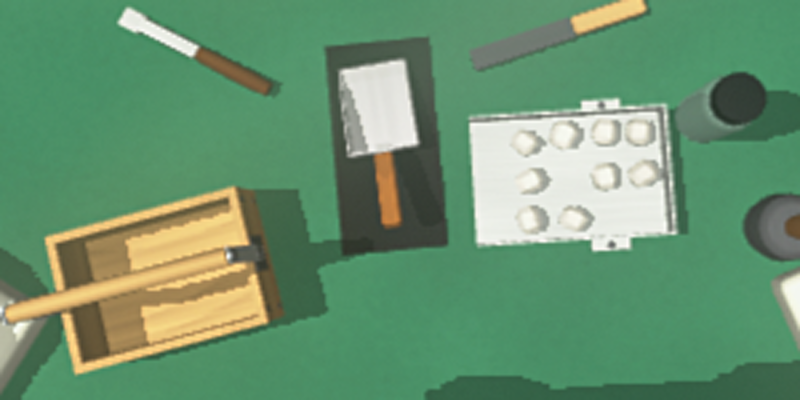

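apply_moves(
  targets=[
    [85,[100,110,100],[0,0,20]],
    [85,[311,356,100],[0,0,90]],
    [85,[311,356,100],[0,0,90]],
    [85,[311,356,100],[0,0,90]],
    [85,[311,356,100],[0,0,90]],
    [85,[311,356,100],[0,0,90]],
    [85,[311,356,100],[0,0,90]],
    [85,[311,356,100],[0,0,90]],
    [85,[311,356,100],[0,0,90]],
    [60,[301,803,80],[0,0,90]],
    [60,[301,803,80],[0,0,90]],
    [60,[301,803,80],[0,0,90]],
    [60,[301,803,80],[0,0,90]],
    [60,[301,803,80],[0,0,90]],
    [60,[301,803,80],[0,0,90]],
    [60,[301,803,80],[0,0,90]],
    [60,[301,803,80],[0,0,90]],
    [60,[301,803,80],[0,0,90]],
    [60,[301,803,80],[0,0,90]],
    [60,[301,803,80],[0,0,90]],
  ],
)

```text
time_s: 2.1
eef_pos: [439.2, 299.3, 310.2]
ee_rot: [-0.001, 0.605, 0.796, -0.001]
force: [0.1, 0.5, -0.1]
grip_width: 0.702
grip_force: 0.0
```

Run:
```python
from h import *
im,d,P=cloud('wrist'); cv2.imwrite('pics/w1.png',im); print(np.round(ctrl.sense()['eef_pos']))
T=cv2.imread('pics/top0.png'); P=np.load('top0.npy'); ci=camera_info('top')
# chips in tray: z>14 not wall
c0=np.array([569.5,-207.5]); a=np.radians(-86.5); ex=np.array([np.cos(a),np.sin(a)]); ey=np.array([-ex[1],ex[0]])
q=(P[...,:2]-c0); tx=q@ex; ty=q@ey
m=((P[...,2]>14)&(P[...,2]<42)&(abs(ty)<74)&(tx>-125)&(tx<116)).astype(np.uint8)
n,l,s,c=cv2.connectedComponentsWithStats(m)
for k in range(1,n):
    if s[k,4]>20: mm=l==k; print(s[k,4],np.nanmean(tx[mm]).round(),np.nanmean(ty[mm]).round(),np.nanmax(P[mm][:,2]).round())
```

```text
[439. 298. 311.]
84 -7.0 53.0 37.0
76 46.0 54.0 34.0
80 90.0 50.0 35.0
71 -58.0 46.0 36.0
77 42.0 -4.0 35.0
85 92.0 -3.0 36.0
78 -55.0 -5.0 37.0
77 -59.0 -54.0 37.0
74 -2.0 -57.0 38.0
```

View pics/w1.png

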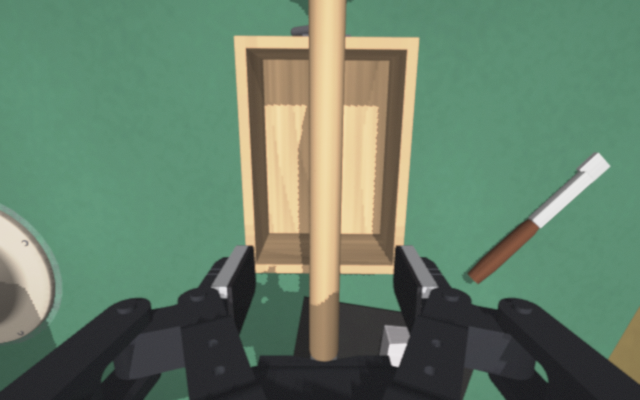

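apply_moves(
  targets=[
    [60,[0,0,-50],[0,0,0]],
    [60,[0,0,-80],[0,0,0]],
    [40,[0,0,-100],[0,0,0]],
    [40,[0,0,-100],[0,0,0]],
    [40,[0,0,-100],[0,0,0]],
    [40,[0,0,-100],[0,0,0]],
  ],
)

```text
time_s: 2.75
eef_pos: [440.6, 296.5, 212.9]
ee_rot: [0.001, 0.607, 0.795, 0.001]
force: [0.0, 0.3, -0.4]
grip_width: 0.47
grip_force: 0.0
```

apply_moves(
  targets=[
    [40,[5,1.3,0],[0,0,0]],
    [40,[8,2,0],[0,0,0]],
    [40,[11,3,0],[0,0,0]],
    [40,[13,3.5,0],[0,0,0]],
    [40,[14,3.8,0],[0,0,0]],
  ],
)

```text
time_s: 3.25
eef_pos: [453.9, 300.5, 211.3]
ee_rot: [-0.0, 0.606, 0.795, -0.0]
force: [-1.9, -1.1, 2.3]
grip_width: 0.47
grip_force: 1.4
```

apply_moves(
  targets=[
    [40,[4,1,0],[0,0,0]],
    [40,[8,2,0],[0,0,0]],
    [40,[10,2.6,0],[0,0,0]],
    [40,[12,3,0],[0,0,0]],
  ],
)

```text
time_s: 3.65
eef_pos: [466.1, 303.7, 211.2]
ee_rot: [-0.0, 0.606, 0.795, 0.0]
force: [-3.2, 1.5, 1.5]
grip_width: 0.467
grip_force: 1.3
```

```bash
cat >> h.py <<'E'
def tote(tag=None):
    im,d,P=cloud('top'); ci=camera_info('top')
    if tag: cv2.imwrite(f'pics/{tag}.png',im)
    x,y,z=P[...,0],P[...,1],P[...,2]
    reg=(x>300)&(x<620)&(y>130)&(y<460)
    m=(reg&(z>92)&(z<118)).astype(np.uint8)*255
    v,u=np.where(m>0); X=np.array([ray(ci,a,b,105)[:2] for a,b in zip(u,v)],np.float32)
    r=cv2.minAreaRect(X); print('rim',np.round(r[0],1),np.round(r[1],1),round(r[2],2))
    hi=reg&(z>118)&(z<260)
    if hi.sum(): print('bar',np.nanmean(P[hi],0).round(1),np.nanmedian(z[hi]).round(),hi.sum())
    return im,P
E
python3 -c "
from h import *
tote('t1'); print(ctrl.sense()['force'])"
```

```text
rim [437.5 304.1] [169.7 263.3] 15.15
bar [472.4 241.9 226.5] 233.0 415
[-2.22807233  0.89579248 -0.53387202]
```

apply_moves(
  targets=[
    [40,[11,3,-2],[0,0,0]],
    [40,[21,6,-6],[0,0,0]],
    [40,[39,10,-14],[0,0,0]],
    [40,[56,15,-24],[0,0,0]],
    [40,[71,19,-37],[0,0,0]],
    [40,[85,23,-51],[0,0,0]],
    [40,[93,25,-62],[0,0,0]],
    [40,[99,27,-74],[0,0,0]],
    [40,[105,28,-86],[0,0,0]],
    [40,[110,30,-98],[0,0,0]],
    [40,[112,30,-102],[0,0,0]],
    [40,[112,30,-102],[0,0,0]],
    [60,[110,29,-102],[0,0,0]],
    [60,[110,29,-102],[0,0,0]],
    [60,[110,29,-60],[0,0,0]],
    [60,[110,29,-20],[0,0,0]],
    [60,[110,29,30],[0,0,0]],
    [85,[110,29,80],[0,0,0]],
    [85,[80,-60,80],[0,0,0]],
    [85,[80,-60,80],[0,0,0]],
  ],
)

```text
time_s: 5.7
eef_pos: [546.4, 242.8, 293.2]
ee_rot: [0.002, 0.606, 0.796, 0.002]
force: [1.0, -0.2, -0.6]
grip_width: 0.992
grip_force: 0.0
```

Run:
```python
from h import *
im,P=tote('t2'); print(ctrl.sense()['force'])
ci=camera_info('top'); hsv=cv2.cvtColor(im,cv2.COLOR_BGR2HSV)
x,y,z=P[...,0],P[...,1],P[...,2]
on=(x>455)&(x<765)&(y>-50)&(y<120)
h=on&(hsv[...,0]<18)&(hsv[...,1]>110)&(hsv[...,2]>90)
print('handle',np.nanmean(P[h],0).round(1),h.sum())
v,u=np.where(h); X=np.array([ray(ci,a,b,68)[:2] for a,b in zip(u,v)],np.float32); r=cv2.minAreaRect(X);print(r)
p=on&(hsv[...,1]<60)&(hsv[...,2]>120); v,u=np.where(p);X=np.array([ray(ci,a,b,6)[:2] for a,b in zip(u,v)],np.float32);print('pan',cv2.minAreaRect(X),P[p].mean(0),p.sum())
```

```text
rim [443.8 305.9] [193.2 261. ] 17.85
bar [576.  259.4 133.2] 135.0 244
[-1.35805203 -4.57319684  0.63839829]
handle [546.9  25.2  79.2] 184
((548.5689697265625, 26.150428771972656), (91.45732879638672, 23.255512237548828), 7.69133996963501)
pan ((660.2708129882812, 46.99065399169922), (121.2660140991211, 95.26397705078125), 9.385709762573242) [660.61044329  45.64815836   9.26515889] 874
```

View pics/t2.png

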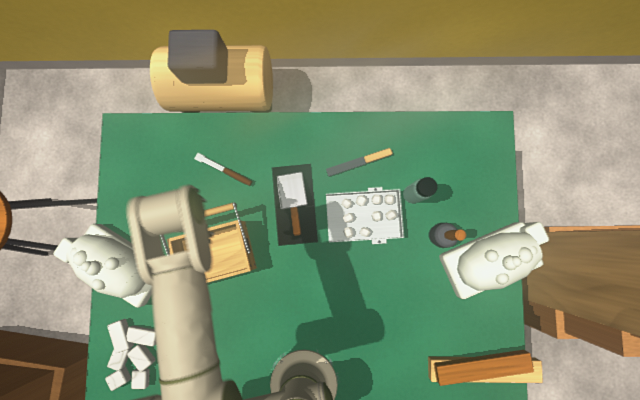

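```bash
cat >> h.py <<'E'
from scipy.spatial.transform import Rotation as R
s_,c_=np.sin(np.radians(20)),np.cos(np.radians(20))
RG=np.array([[-c_,0,s_],[0,1,0],[-s_,0,-c_]])   # tool axes as columns in scoop frame
PG=np.array([-112+21*s_,0,64-21*c_])
def rs(yaw,pitch,roll=0): # pitch>0 = nose down
    return R.from_euler('ZYX',[yaw,pitch,roll],degrees=True)
def go(pts,RG=RG,PG=PG):
    """pts: list of (ref point scoop frame, world pos, yaw, pitch)"""
    s=ctrl.sense(); p0=s['eef_pos']; q=s['ee_rot']; R0=R.from_quat([q[1],q[2],q[3],q[0]])
    for ref,w,yaw,pitch in pts:
        A=rs(yaw,pitch); t=np.array(w)+A.apply(PG-np.array(ref))
        D=A*R.from_matrix(RG)*R0.inv()
        print(np.round(t-p0,1).tolist(),np.round(D.as_rotvec(degrees=True),1).tolist(),'tcp',t.round(0))
E
python3 - <<'E'
from h import *
g=(-112,0,64)
go([(g,(548,25.5,190),8.9,0),(g,(548,25.5,68),8.9,0)])
E
```

```text
[11.2, -210.9, -121.4] [-11.8, -18.3, 82.8] tcp [555.  27. 170.]
[11.2, -210.9, -243.4] [-11.8, -18.3, 82.8] tcp [555.  27.  48.]
```

apply_moves(
  targets=[
    [65,[0,-40,0],[-2,-3,14]],
    [65,[5,-120,-40],[-7,-11,50]],
    [65,[11,-211,-121],[-11.8,-18.3,82.8]],
    [65,[11,-211,-121],[-11.8,-18.3,82.8]],
    [65,[11,-211,-121],[-11.8,-18.3,82.8]],
    [65,[11,-211,-121],[-11.8,-18.3,82.8]],
    [65,[11,-211,-121],[-11.8,-18.3,82.8]],
    [65,[11,-211,-121],[-11.8,-18.3,82.8]],
    [65,[11,-211,-121],[-11.8,-18.3,82.8]],
    [65,[11,-211,-121],[-11.8,-18.3,82.8]],
    [65,[11,-211,-121],[-11.8,-18.3,82.8]],
    [65,[11,-211,-121],[-11.8,-18.3,82.8]],
    [65,[11,-211,-121],[-11.8,-18.3,82.8]],
    [65,[11,-211,-121],[-11.8,-18.3,82.8]],
  ],
)

```text
time_s: 7.15
eef_pos: [557.1, 32.6, 170.4]
ee_rot: [0.172, -0.077, 0.982, 0.014]
force: [-0.5, 0.4, 0.3]
grip_width: 0.765
grip_force: 0.0
```

Run:
```python
from h import *
g=(-112,0,64)
print(ctrl.sense()['joints'].round(2))
go([(g,(548,25.5,68),8.9,0)])
```

```text
[-0.21  0.28  1.76  0.17  0.79 -2.04]
[-2.0, -6.0, -122.1] [0.0, -0.1, -0.1] tcp [555.  27.  48.]
```

apply_moves(
  squeeze=100,
  targets=[
    [65,[-2,-6,-40],[0,0,0]],
    [65,[-2,-6,-80],[0,0,0]],
    [65,[-2,-6,-110],[0,0,0]],
    [65,[-2,-6,-122],[0,0,0]],
    [65,[-2,-6,-122],[0,0,0]],
    [10,[-2,-6,-122],[0,0,0]],
    [10,[-2,-6,-122],[0,0,0]],
    [10,[-2,-6,-122],[0,0,0]],
    [10,[-2,-6,-122],[0,0,0]],
    [10,[-2,-6,-122],[0,0,0]],
  ],
)

```text
time_s: 8.15
eef_pos: [555.8, 26.4, 49.8]
ee_rot: [0.174, -0.078, 0.982, 0.013]
force: [-1.7, 0.2, 6.3]
grip_width: 0.266
grip_force: 97.3
```

Run:
```python
from h import *
im,d,P=cloud('scene'); print(ctrl.sense()['eef_pos'],ctrl.sense()['grip_force'],ctrl.sense()['grip_width'])
cv2.imwrite('pics/s1.png',cv2.resize(im[120:320,180:480],(750,500)))
tote('t3')
```

```text
[555.77246706  26.45720231  49.82699974] 97.30546116828918 0.26947950259060127
rim [453.1 308.5] [204.2 263.4] 15.73
bar [558.1 337.1 134.3] 136.0 620
```

View pics/s1.png

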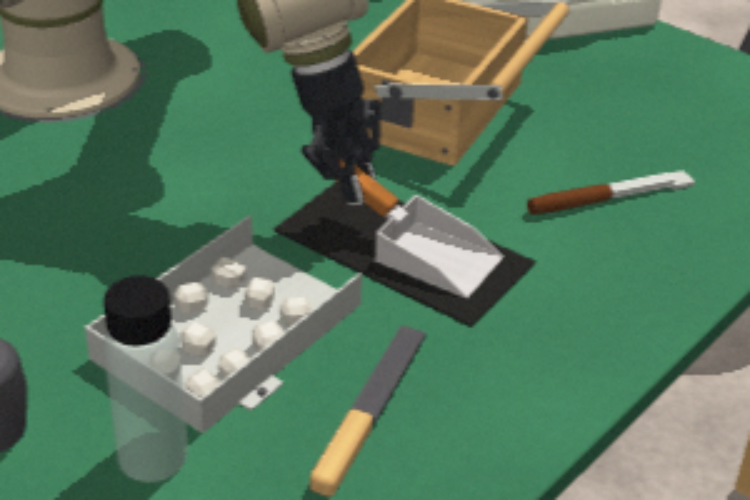

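```bash
cat >> h.py <<'E'
def _grasp():
    A=rs(np.degrees(np.arctan2(0.982**2*0+0,1)),0)
TC=np.array([569.4,-206.0]); TYAW=-86.5
def tw(tx,ty,z): 
    a=np.radians(TYAW); return (TC[0]+tx*np.cos(a)-ty*np.sin(a),TC[1]+tx*np.sin(a)+ty*np.cos(a),z)
LIP=(60,0,0)
E
sed -i '/^def _grasp/,+1d' h.py
python3 - <<'E'
from h import *
s=ctrl.sense(); q=s['ee_rot']; M=R.from_quat([q[1],q[2],q[3],q[0]]).as_matrix()
ty=M[:,1]; yaw=np.degrees(np.arctan2(-ty[0],ty[1])); print('yaw',yaw,ty)
RGm=rs(yaw,0).as_matrix().T@M
open('h.py','a').write(f"RG=np.array({RGm.round(5).tolist()}); PG=np.array([-104.0,0,{s['eef_pos'][2]-4:.1f}])\n")
print(RGm.round(3))
E
sed -i 's/def go(pts,RG=RG,PG=PG):/def go(pts):/' h.py
python3 - <<'E'
from h import *
print(PG)
go([(LIP,tw(-98,-32,90),TYAW,0),(LIP,tw(-98,-32,20),TYAW,0)])
E
```

```text
yaw 9.034722223599264 [-1.57032944e-01  9.87593051e-01 -7.87671228e-04]
[[-0.939 -0.     0.343]
 [-0.     1.    -0.001]
 [-0.343 -0.001 -0.939]]
[-104.     0.    45.8]
[-34.3, 27.1, 86.0] [-0.0, 0.0, -95.5] tcp [521.  54. 136.]
[-34.3, 27.1, 16.0] [-0.0, 0.0, -95.5] tcp [521.  54.  66.]
```

apply_moves(
  targets=[
    [10,[0,0,40],[0,0,0]],
    [10,[0,0,86],[0,0,0]],
    [10,[-34,27,86],[0,0,-95.5]],
    [10,[-34,27,86],[0,0,-95.5]],
    [10,[-34,27,86],[0,0,-95.5]],
    [10,[-34,27,86],[0,0,-95.5]],
    [10,[-34,27,86],[0,0,-95.5]],
    [10,[-34,27,86],[0,0,-95.5]],
    [10,[-34,27,86],[0,0,-95.5]],
    [10,[-34,27,86],[0,0,-95.5]],
    [10,[-34,27,86],[0,0,-95.5]],
    [10,[-34,27,86],[0,0,-95.5]],
    [10,[-34,27,86],[0,0,-95.5]],
    [10,[-34,27,86],[0,0,-95.5]],
    [10,[-34,27,86],[0,0,-95.5]],
    [10,[-34,27,86],[0,0,-95.5]],
    [10,[-34,27,86],[0,0,-95.5]],
    [10,[-34,27,86],[0,0,-95.5]],
  ],
)

```text
time_s: 10.05
eef_pos: [520.7, 53.5, 134.5]
ee_rot: [0.126, 0.674, 0.718, -0.118]
force: [-0.1, -0.7, -2.5]
grip_width: 0.266
grip_force: 98.5
```

```bash
cat >> h.py <<'E'
def chips(im,P):
    q=P[...,:2]-TC; a=np.radians(TYAW); ex=np.array([np.cos(a),np.sin(a)]); ey=np.array([-ex[1],ex[0]])
    tx=q@ex; ty=q@ey
    m=((P[...,2]>14)&(P[...,2]<42)&(abs(ty)<74)&(tx>-125)&(tx<116)).astype(np.uint8)
    n,l,s,c=cv2.connectedComponentsWithStats(m)
    for k in range(1,n):
        if s[k,4]>20: mm=l==k; print('chip',s[k,4],np.nanmean(tx[mm]).round(),np.nanmean(ty[mm]).round(),np.nanmax(P[mm][:,2]).round())
E
python3 - <<'E'
from h import *
im,d,P=cloud('top'); cv2.imwrite('pics/t4.png',im)
print(ctrl.sense()['joints'].round(2),ctrl.sense()['force'].round(1))
cv2.imwrite('pics/t4z.png',cv2.resize(im[150:300,220:460],(800,500),interpolation=cv2.INTER_CUBIC))
chips(im,P)
go([(LIP,tw(-98,-32,12),TYAW,0),(LIP,tw(-98,-32,3.5),TYAW,1.5)])
# lip detection at height ~90: pixels of pan z in 80..140
x,y,z=P[...,0],P[...,1],P[...,2]; m=(z>75)&(z<140)&(x>400)&(x<700)&(y>-140)&(y<20)
q=P[m][:,:2]-TC; a=np.radians(TYAW); print(np.percentile(q@[np.cos(a),np.sin(a)],[1,50,99]).round(1),np.percentile(q@[-np.sin(a),np.cos(a)],[1,50,99]).round(1))
E
```

```text
[ 0.05  0.45  1.62 -0.39  1.1   0.17] [-0.   0.3 -2.8]
chip 85 -6.0 53.0 37.0
chip 76 48.0 54.0 35.0
chip 79 92.0 51.0 35.0
chip 71 -57.0 46.0 35.0
chip 78 44.0 -4.0 37.0
chip 84 93.0 -3.0 35.0
chip 78 -54.0 -5.0 36.0
chip 78 -57.0 -54.0 36.0
chip 75 -0.0 -57.0 34.0
[0.7, 0.1, -76.6] [-0.2, 0.0, -0.1] tcp [521.  54.  58.]
[0.8, -1.2, -80.9] [1.3, 0.1, -0.1] tcp [522.  52.  54.]
[-216.3 -158.6  -97.9] [-75.9 -31.7  12.1]
```

View pics/t4z.png

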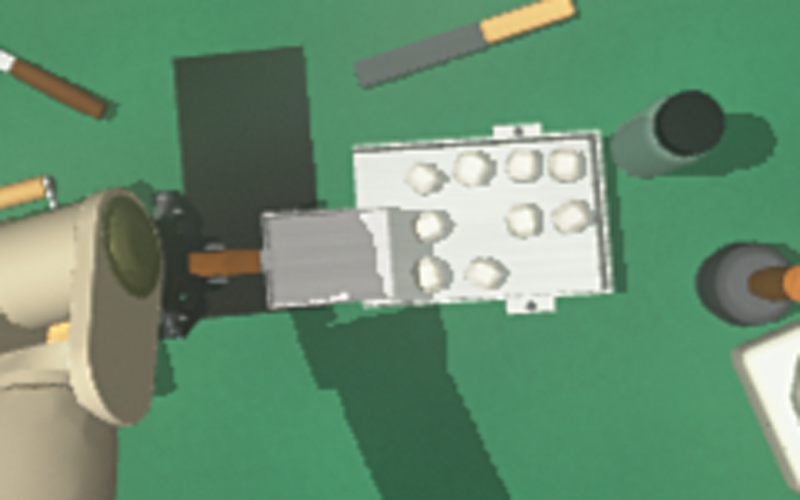

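apply_moves(
  targets=[
    [10,[0.7,0,-40],[0,0,0]],
    [10,[0.7,0,-70],[0,0,0]],
    [10,[0.8,-1.2,-79],[1.3,0.1,0]],
    [10,[0.8,-1.2,-82],[1.3,0.1,0]],
    [10,[0.8,-1.2,-82],[1.3,0.1,0]],
    [10,[0.8,-1.2,-82],[1.3,0.1,0]],
  ],
)

```text
time_s: 10.7
eef_pos: [522.5, 52.3, 53.6]
ee_rot: [0.118, 0.676, 0.719, -0.11]
force: [0.2, -0.3, -3.5]
grip_width: 0.267
grip_force: 98.9
```

Run:
```python
from h import *
print(ctrl.sense()['force'].round(1))
go([(LIP,tw(x,-32,2.5),TYAW,1.5) for x in (-98,-50,0,40,60,90,110,121)])
```

```text
[ 0.2 -0.3 -3.5]
[-0.9, -0.0, -1.0] [0.0, 0.2, -0.1] tcp [522.  52.  53.]
[2.0, -48.0, -1.0] [0.0, 0.2, -0.1] tcp [524.   4.  53.]
[5.1, -97.9, -1.0] [0.0, 0.2, -0.1] tcp [528. -46.  53.]
[7.5, -137.8, -1.0] [0.0, 0.2, -0.1] tcp [530. -85.  53.]
[8.7, -157.8, -1.0] [0.0, 0.2, -0.1] tcp [ 531. -105.   53.]
[10.5, -187.7, -1.0] [0.0, 0.2, -0.1] tcp [ 533. -135.   53.]
[11.8, -207.7, -1.0] [0.0, 0.2, -0.1] tcp [ 534. -155.   53.]
[12.4, -218.6, -1.0] [0.0, 0.2, -0.1] tcp [ 535. -166.   53.]
```

apply_moves(
  targets=[
    [10,[0,0,-1],[0,0,0]],
    [10,[0,0,-2],[0,0,0]],
    [10,[0,0,-2],[0,0,0]],
  ],
)

```text
time_s: 11.0
eef_pos: [522.4, 52.3, 51.2]
ee_rot: [0.119, 0.676, 0.719, -0.11]
force: [0.0, 1.5, 4.6]
grip_width: 0.265
grip_force: 99.5
```

apply_moves(
  targets=[
    [10,[1,-15,0.5],[0,0,0]],
    [10,[2,-30,0.5],[0,0,0]],
    [10,[3,-45,0.5],[0,0,0]],
    [10,[3.7,-60,0.5],[0,0,0]],
    [10,[4.6,-75,0.5],[0,0,0]],
    [10,[5.5,-90,0.5],[0,0,0]],
    [10,[6.4,-105,0.5],[0,0,0]],
    [10,[7.3,-120,0.5],[0,0,0]],
    [10,[8.2,-135,0.5],[0,0,0]],
    [10,[9,-147,0.5],[0,0,0]],
    [10,[9.6,-157,0.5],[0,0,0]],
    [10,[9.6,-157,0.5],[0,0,0]],
  ],
)

```text
time_s: 12.2
eef_pos: [531.4, -107.0, 51.1]
ee_rot: [0.118, 0.676, 0.718, -0.111]
force: [1.1, -2.0, 2.7]
grip_width: 0.27
grip_force: 99.5
```

Run:
```python
from h import *
print(ctrl.sense()['force'].round(1))
im,d,P=cloud('top'); cv2.imwrite('pics/t5z.png',cv2.resize(im[160:260,280:440],(800,500),interpolation=cv2.INTER_CUBIC))
go([(LIP,tw(x,-32,2),TYAW,1.5) for x in (60,121)])
```

```text
[ 1.1 -2.   2.7]
[-0.1, 1.0, 1.1] [0.1, 0.1, 0.0] tcp [ 531. -105.   52.]
[3.6, -59.9, 1.1] [0.1, 0.1, 0.0] tcp [ 535. -166.   52.]
```

View pics/t5z.png

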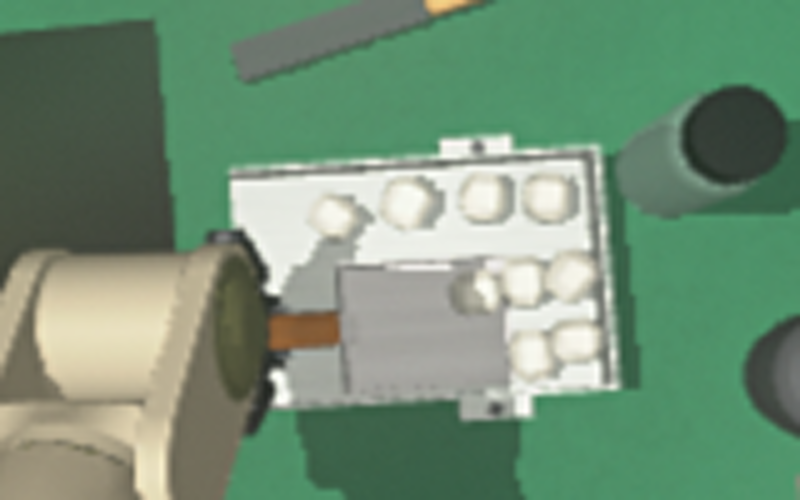

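apply_moves(
  targets=[
    [10,[0.6,-10,0],[0,0,0]],
    [10,[1.2,-20,0],[0,0,0]],
    [10,[1.8,-30,0],[0,0,0]],
    [10,[2.4,-40,0],[0,0,0]],
    [10,[3,-50,0],[0,0,0]],
    [10,[3.5,-57,0],[0,0,0]],
    [10,[3.5,-57,0],[0,0,0]],
  ],
)

```text
time_s: 12.95
eef_pos: [535.0, -162.8, 51.0]
ee_rot: [0.118, 0.676, 0.719, -0.111]
force: [0.3, -2.1, 3.3]
grip_width: 0.267
grip_force: 99.5
```

Run:
```python
from h import *
print(ctrl.sense()['force'].round(1))
im,d,P=cloud('top'); cv2.imwrite('pics/t6z.png',cv2.resize(im[160:260,280:440],(800,500),interpolation=cv2.INTER_CUBIC))
go([(LIP,tw(118,-32,2),TYAW,1.5)]+[(LIP,tw(x,-32,z),TYAW,p) for x,z,p in ((117,6,-5),(112,14,-12),(108,30,-18),(106,70,-18),(60,110,-18))])
```

```text
[ 0.3 -2.1  3.3]
[-0.2, -0.8, 1.1] [0.1, 0.1, -0.0] tcp [ 535. -163.   52.]
[-0.5, 4.8, -13.6] [-6.4, -0.3, -0.0] tcp [ 534. -158.   37.]
[-1.0, 12.4, -26.2] [-13.4, -0.8, -0.0] tcp [ 534. -150.   25.]
[-1.3, 16.6, -28.1] [-19.4, -1.1, -0.1] tcp [ 534. -146.   23.]
[-1.4, 18.5, 11.9] [-19.4, -1.1, -0.1] tcp [ 534. -144.   63.]
[-4.2, 64.5, 51.9] [-19.4, -1.1, -0.1] tcp [531. -98. 103.]
```

View pics/t6z.png

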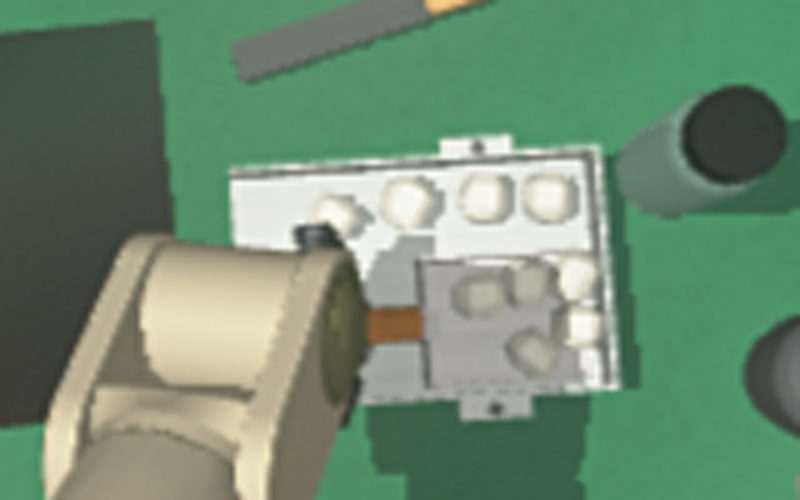

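Run:
```python
from h import *
go([(LIP,tw(x,-32,z),TYAW,p) for x,z,p in ((122,1.5,1.5),(122,7,-3),(121,17,-8),(120,30,-13),(118,46,-18),(114,64,-22),(110,100,-22),(60,140,-22))])
```

```text
[0.0, -4.8, 0.6] [0.1, 0.1, -0.0] tcp [ 535. -167.   52.]
[-0.2, -1.4, -6.8] [-4.4, -0.2, -0.0] tcp [ 535. -164.   44.]
[-0.4, 2.2, -11.4] [-9.4, -0.5, -0.0] tcp [ 535. -160.   40.]
[-0.5, 4.5, -13.2] [-14.4, -0.8, -0.0] tcp [ 534. -158.   38.]
[-0.6, 6.6, -12.1] [-19.4, -1.1, -0.1] tcp [ 534. -156.   39.]
[-0.8, 9.7, -5.9] [-23.4, -1.4, -0.1] tcp [ 534. -153.   45.]
[-1.1, 13.6, 30.1] [-23.4, -1.4, -0.1] tcp [ 534. -149.   81.]
[-4.1, 63.6, 70.1] [-23.4, -1.4, -0.1] tcp [531. -99. 121.]
```

apply_moves(
  targets=[
    [10,[0,-4,0.2],[0,0,0]],
    [10,[0,-4,0.2],[0,0,0]],
    [10,[-0.2,-3,-3.5],[-2.2,0,0]],
    [10,[-0.2,-1.4,-6.8],[-4.4,-0.2,0]],
    [10,[-0.3,0.5,-9.5],[-7,-0.3,0]],
    [10,[-0.4,2.2,-11.4],[-9.4,-0.5,0]],
    [10,[-0.4,3.4,-12.5],[-12,-0.6,0]],
    [10,[-0.5,4.5,-13.2],[-14.4,-0.8,0]],
    [10,[-0.6,5.5,-13],[-17,-1,0]],
    [10,[-0.6,6.6,-12.1],[-19.4,-1.1,0]],
    [10,[-0.8,9.7,-6],[-23.4,-1.4,0]],
    [10,[-0.8,10.5,2],[-26,-1.5,0]],
    [10,[-0.8,11.5,15],[-26,-1.5,0]],
    [10,[-1,13.6,35],[-26,-1.5,0]],
    [10,[-1,13.6,60],[-26,-1.5,0]],
    [10,[-1,13.6,70],[-26,-1.5,0]],
  ],
)

```text
time_s: 14.6
eef_pos: [534.1, -148.1, 122.6]
ee_rot: [0.276, 0.634, 0.674, -0.26]
force: [-0.2, 0.5, -4.7]
grip_width: 0.268
grip_force: 98.4
```

Run:
```python
from h import *
s=ctrl.sense(); print(s['force'].round(1),s['joints'].round(2))
im,d,P=cloud('top'); im2,_,_=cloud('scene')
a=cv2.resize(im[160:260,280:440],(400,250),interpolation=cv2.INTER_CUBIC); b=cv2.resize(im2[200:300,180:340],(400,250))
cv2.imwrite('pics/t7z.png',np.hstack([a,b]))
# tote dump: candidates
c=np.array([437.6,304.]); al=np.radians(15.1); tx=np.array([np.cos(al),np.sin(al)]); ty=np.array([-tx[1],tx[0]])
def W(u,v,z): p=c+u*tx+v*ty; return (p[0],p[1],z)
yw=15.1-90
go([(LIP,W(0,70,200),yw,-24),(LIP,W(0,50,160),yw,0),(LIP,W(0,40,120),yw,40),(LIP,W(0,40,110),yw,50)])
```

```text
[-0.2  0.5 -4.7] [-0.17  0.53  1.7  -0.97  0.97  0.38]
[-158.5, 682.4, 53.4] [0.5, 0.1, 11.6] tcp [375. 534. 175.]
[-152.1, 658.8, 84.0] [24.2, 4.0, 11.4] tcp [382. 511. 206.]
[-131.9, 583.7, 138.7] [63.8, 10.5, 10.4] tcp [402. 435. 261.]
[-125.1, 558.7, 143.3] [73.7, 12.1, 9.9] tcp [409. 411. 265.]
```

View pics/t7z.png

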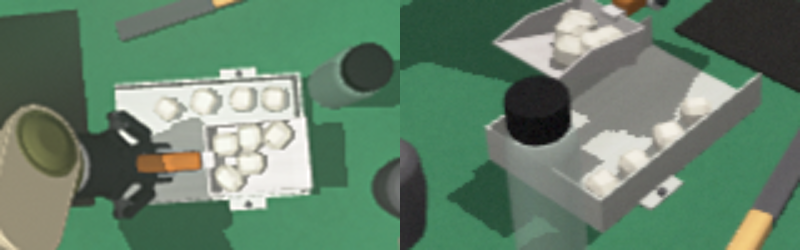

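apply_moves(
  targets=[
    [10,[0,2,15],[0,0,0]],
    [10,[-1,8,40],[0,0,0]],
    [10,[-5,25,65],[0,0,1]],
    [10,[-12,50,80],[0,0,1]],
    [10,[-20,85,85],[0,0,2]],
    [10,[-28,122,85],[0,0,2]],
    [10,[-38,162,85],[0,0,3]],
    [10,[-47,202,85],[0,0,4]],
    [10,[-56,242,85],[0,0,5]],
    [10,[-66,282,85],[0,0,6]],
    [10,[-73,315,85],[0,0,6]],
    [10,[-80,340,85],[0,0,6]],
    [10,[-80,350,85],[0,0,6]],
  ],
)

```text
time_s: 16.0
eef_pos: [452.9, 203.8, 204.2]
ee_rot: [0.288, 0.596, 0.707, -0.246]
force: [-0.2, -0.4, -5.3]
grip_width: 0.266
grip_force: 98.6
```

```bash
cat >> h.py <<'E'
c=np.array([437.6,304.]); al=np.radians(15.1); tx_=np.array([np.cos(al),np.sin(al)]); ty_=np.array([-tx_[1],tx_[0]])
def W(u,v,z): p=c+u*tx_+v*ty_; return (p[0],p[1],z)
yw=15.1-90
E
python3 - <<'E'
from h import *
s=ctrl.sense(); print(s['force'].round(1),s['joints'].round(2))
go([(LIP,W(0,80,215),yw,-12),(LIP,W(0,70,190),yw,0),(LIP,W(0,55,150),yw,20),(LIP,W(0,40,105),yw,40),(LIP,W(0,35,85),yw,50)])
E
```

```text
[-0.2 -0.4 -5.3] [ 0.53  0.5   1.49 -0.72  1.5   0.54]
[-80.4, 341.5, 21.5] [12.3, 2.5, 5.4] tcp [372. 545. 226.]
[-76.3, 326.1, 31.6] [24.0, 5.0, 5.3] tcp [377. 530. 236.]
[-65.7, 287.0, 44.9] [43.6, 9.3, 5.1] tcp [387. 491. 249.]
[-50.8, 231.7, 41.3] [63.1, 13.6, 4.7] tcp [402. 435. 246.]
[-42.7, 201.9, 35.8] [72.9, 15.8, 4.5] tcp [410. 406. 240.]
```

apply_moves(
  targets=[
    [10,[-2,8,5],[0,0,0.5]],
    [10,[-6,26,10],[0,0,1]],
    [10,[-12,55,16],[0,0,2]],
    [10,[-22,92,22],[0,0,3]],
    [10,[-32,132,22],[0,0,4]],
    [10,[-42,172,22],[0,0,5]],
    [10,[-52,212,22],[0,0,5.4]],
    [10,[-62,252,22],[0,0,5.4]],
    [10,[-70,290,22],[2,0.4,5.4]],
    [10,[-76,320,22],[6,1.2,5.4]],
    [10,[-80,337,22],[10,2,5.4]],
    [10,[-80,341,22],[12.3,2.5,5.4]],
    [10,[-80,341,22],[12.3,2.5,5.4]],
  ],
)

```text
time_s: 17.3
eef_pos: [374.8, 542.3, 228.1]
ee_rot: [0.219, 0.586, 0.762, -0.168]
force: [0.3, -1.0, -4.2]
grip_width: 0.27
grip_force: 98.3
```

Run:
```python
from h import *
s=ctrl.sense(); print(s['force'].round(1),s['joints'].round(2))
go([(LIP,W(0,70,190),yw,0),(LIP,W(0,63,165),yw,12),(LIP,W(0,55,140),yw,20),(LIP,W(0,50,115),yw,28),(LIP,W(0,45,95),yw,36),(LIP,W(0,40,85),yw,44),(LIP,W(0,40,85),yw,52),(LIP,W(0,40,200),yw,52),(LIP,W(0,80,230),yw,0)])
```

```text
[ 0.3 -1.  -4.2] [ 0.95  0.91  0.63 -0.46  1.94  0.59]
[1.8, -12.4, 7.7] [11.6, 3.2, 0.2] tcp [377. 530. 236.]
[7.0, -31.8, 15.8] [23.2, 6.3, 0.2] tcp [382. 511. 244.]
[12.4, -51.6, 11.0] [30.9, 8.4, 0.2] tcp [387. 491. 239.]
[17.6, -71.0, 4.3] [38.6, 10.5, 0.2] tcp [392. 471. 232.]
[23.5, -92.8, 0.4] [46.3, 12.5, 0.2] tcp [398. 450. 228.]
[29.9, -116.5, 3.8] [54.1, 14.6, 0.2] tcp [405. 426. 232.]
[35.4, -137.1, 14.3] [61.8, 16.7, 0.2] tcp [410. 405. 242.]
[35.4, -137.1, 129.3] [61.8, 16.7, 0.2] tcp [410. 405. 357.]
[-0.8, -2.8, 47.7] [11.6, 3.2, 0.2] tcp [374. 540. 276.]
```

apply_moves(
  targets=[
    [10,[1,-6,4],[6,1.6,0.1]],
    [10,[2,-12,5],[11.6,3.2,0.2]],
    [10,[4,-22,0],[17,4.7,0.2]],
    [10,[7,-32,-6],[23.2,6.3,0.2]],
    [10,[10,-42,-14],[27,7.4,0.2]],
    [10,[12.4,-51.6,-19],[30.9,8.4,0.2]],
    [10,[15,-61,-16],[34.8,9.5,0.2]],
    [10,[17.6,-71,-11],[38.6,10.5,0.2]],
    [10,[20,-82,-8],[42.4,11.5,0.2]],
    [10,[23.5,-92.8,-5],[46.3,12.5,0.2]],
    [10,[23.5,-92.8,-5],[46.3,12.5,0.2]],
    [10,[30,-116,4],[54.1,14.6,0.2]],
    [10,[30,-116,4],[54.1,14.6,0.2]],
    [10,[35.4,-137,14],[61.8,16.7,0.2]],
    [10,[35.4,-137,14],[61.8,16.7,0.2]],
    [10,[35.4,-137,14],[61.8,16.7,0.2]],
    [10,[35.4,-137,60],[61.8,16.7,0.2]],
    [10,[35.4,-137,100],[61.8,16.7,0.2]],
  ],
)

```text
time_s: 19.1
eef_pos: [408.4, 406.5, 328.8]
ee_rot: [-0.218, 0.584, 0.764, 0.165]
force: [0.5, 0.4, -2.3]
grip_width: 0.265
grip_force: 99.2
```

Run:
```python
from h import *
s=ctrl.sense(); print(s['force'].round(1),s['joints'].round(2))
im2,_,_=cloud('scene'); im,_=tote()
a=cv2.resize(im[180:310,120:280],(400,325),interpolation=cv2.INTER_CUBIC); b=cv2.resize(im2[60:190,280:440],(400,325))
cv2.imwrite('pics/t8z.png',np.hstack([a,b]))
go([(LIP,W(0,20,230),yw,0)])
```

```text
[ 0.5  0.4 -2.3] [0.33 0.27 1.4  0.56 1.45 0.01]
rim [454.  310.1] [204.7 263.2] 15.02
bar [554.6 333.8 136.2] 136.0 625
[-20.0, 74.4, -57.4] [-50.2, -13.1, -0.4] tcp [390. 482. 276.]
```

View pics/t8z.png

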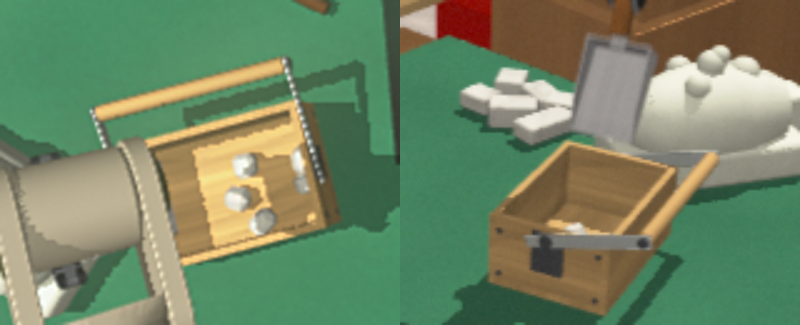

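Run:
```python
from h import *
go([(LIP,tw(-98,33,110),TYAW,0),(LIP,tw(-98,33,110),TYAW,1.5)])
```

```text
[176.7, -349.8, -177.4] [-51.4, -8.0, -11.2] tcp [586.  58. 156.]
[176.8, -351.0, -173.1] [-49.9, -7.7, -11.2] tcp [586.  56. 160.]
```

apply_moves(
  targets=[
    [10,[0,0,0],[-8,-1.2,-2]],
    [10,[10,-30,0],[-16,-2.4,-4]],
    [10,[30,-70,0],[-24,-3.6,-6]],
    [10,[50,-110,0],[-32,-4.8,-7]],
    [10,[70,-150,0],[-40,-6,-9]],
    [10,[90,-190,0],[-47,-7.3,-10]],
    [10,[110,-230,-10],[-50,-7.7,-11.2]],
    [10,[135,-270,-30],[-50,-7.7,-11.2]],
    [10,[155,-310,-60],[-50,-7.7,-11.2]],
    [10,[170,-340,-90],[-50,-7.7,-11.2]],
    [10,[177,-351,-130],[-50,-7.7,-11.2]],
    [10,[177,-351,-173],[-50,-7.7,-11.2]],
    [10,[177,-351,-173],[-50,-7.7,-11.2]],
    [10,[177,-351,-173],[-50,-7.7,-11.2]],
    [10,[177,-351,-173],[-50,-7.7,-11.2]],
  ],
)

```text
time_s: 20.7
eef_pos: [587.3, 55.7, 157.5]
ee_rot: [0.117, 0.679, 0.716, -0.112]
force: [-0.4, -0.5, -2.2]
grip_width: 0.265
grip_force: 99.1
```

Run:
```python
from h import *
s=ctrl.sense(); print(s['force'].round(1),s['joints'].round(2))
im,P=tote(); chips(im,P)
x,y,z=P[...,0],P[...,1],P[...,2]
q=(P[...,:2]-c); u=q@tx_; v=q@ty_
m=((abs(u)<70)&(abs(v)<106)&(z>24)&(z<70)).astype(np.uint8); n,l,st,ce=cv2.connectedComponentsWithStats(m)
for k in range(1,n):
    if st[k,4]>8: mm=l==k; print('in tote',st[k,4],u[mm].mean().round(),v[mm].mean().round(),z[mm].max().round())
cv2.imwrite('pics/t9z.png',cv2.resize(im[150:300,150:430],(800,430),interpolation=cv2.INTER_CUBIC))
go([(LIP,tw(-98,33,zz),TYAW,1.5) for zz in (10,4)]+[(LIP,tw(118,33,0),TYAW,1.5)])
```

```text
[-0.4 -0.5 -2.2] [ 0.04  0.55  1.38 -0.35  1.23  0.1 ]
rim [437.1 318.6] [199.9 262.5] 7.35
bar [544.7 385.7 134.3] 135.0 382
chip 84 -6.0 53.0 35.0
chip 76 48.0 54.0 35.0
chip 81 92.0 50.0 35.0
chip 72 -57.0 46.0 35.0
[-0.8, 0.6, -97.4] [0.1, -0.1, 0.4] tcp [586.  56.  60.]
[-0.8, 0.6, -103.4] [0.1, -0.1, 0.4] tcp [586.  56.  54.]
[12.3, -215.0, -107.4] [0.1, -0.1, 0.4] tcp [ 600. -159.   50.]
```

View pics/t9z.png

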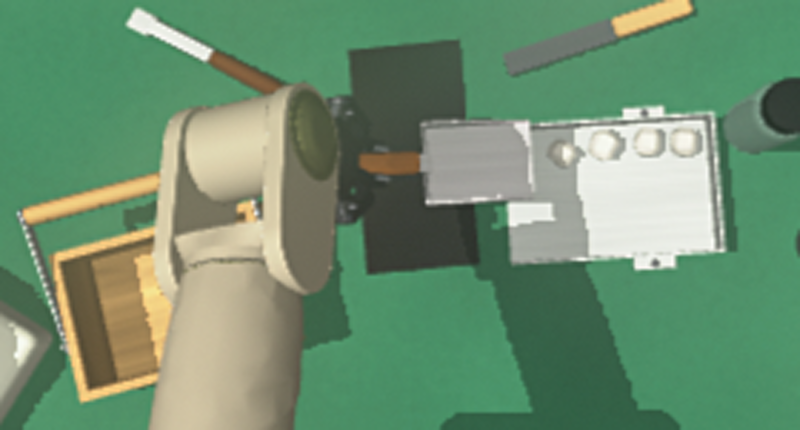

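apply_moves(
  targets=[
    [10,[-0.8,0.6,-40],[0,0,0.4]],
    [10,[-0.8,0.6,-80],[0,0,0.4]],
    [10,[-0.8,0.6,-100],[0,0,0.4]],
    [10,[-0.8,0.6,-105],[0,0,0.4]],
    [10,[-0.8,0.6,-106.5],[0,0,0.4]],
    [10,[-0.8,0.6,-106.5],[0,0,0.4]],
  ],
)

```text
time_s: 21.35
eef_pos: [586.5, 55.6, 50.2]
ee_rot: [0.117, 0.676, 0.719, -0.112]
force: [0.4, -0.1, -1.4]
grip_width: 0.265
grip_force: 99.0
```

apply_moves(
  targets=[
    [10,[0,0,-1],[0,0,0]],
    [10,[0,0,-1],[0,0,0]],
  ],
)

```text
time_s: 21.55
eef_pos: [585.9, 55.5, 48.3]
ee_rot: [0.116, 0.677, 0.719, -0.112]
force: [-0.4, 0.4, -0.3]
grip_width: 0.264
grip_force: 99.2
```

Run:
```python
from h import *
im,d,P=cloud('top')
q=P[...,:2]-TC; a=np.radians(TYAW); tx=q@[np.cos(a),np.sin(a)]; ty=q@[-np.sin(a),np.cos(a)]; z=P[...,2]
for lo in range(-205,-90,15):
    m=(tx>lo)&(tx<lo+15)&(abs(ty-33)<32)&(z<40); print(lo+7,m.sum(),np.nanmean(z[m]).round(2),np.nanmedian(z[m]).round(1))
m=(tx>-80)&(tx<110)&(ty<10)&(ty>-70); print('floor',np.nanmean(z[m]))
print(ctrl.sense()['force'])
```

```text
-198 75 6.28 6.2
-183 76 7.21 7.2
-168 78 7.81 7.1
-153 77 7.97 8.0
-138 76 8.53 8.3
-123 75 8.61 8.5
-108 80 8.56 8.1
-93 75 5.59 5.5
floor 2.8410630948039577
[-0.05028659  1.16917821  0.75240734]
```

```bash
cat >> h.py <<'E'
_s=rs(0,-3.1).inv(); RG=_s.as_matrix()@RG; _g=np.array([-112,0,64.]); PG=_g+_s.apply(PG-_g)
E
python3 - <<'E'
from h import *
go([(LIP,tw(-98,33,7),TYAW,-1.6),(LIP,tw(-100,33,8),TYAW,1.5),(LIP,tw(-100,33,2.5),TYAW,1.5)])
E
```

```text
[0.3, 4.2, -0.5] [0.0, -0.2, 0.1] tcp [586.  60.  48.]
[0.4, 3.7, 9.5] [3.1, -0.0, 0.1] tcp [586.  59.  58.]
[0.4, 3.7, 4.0] [3.1, -0.0, 0.1] tcp [586.  59.  52.]
```

apply_moves(
  targets=[
    [10,[0.2,2,9],[1.5,0,0]],
    [10,[0.4,3.7,9],[3.1,0,0]],
    [10,[0.4,3.7,5.5],[3.1,0,0]],
    [10,[0.4,3.7,4],[3.1,0,0]],
    [10,[0.4,3.7,3.5],[3.1,0,0]],
    [10,[0.4,3.7,3.5],[3.1,0,0]],
  ],
)

```text
time_s: 22.2
eef_pos: [585.9, 59.1, 51.1]
ee_rot: [0.098, 0.679, 0.722, -0.094]
force: [-0.1, -0.3, 3.5]
grip_width: 0.268
grip_force: 99.7
```

Run:
```python
from h import *
print(ctrl.sense()['force'])
im,d,P=cloud('top')
q=P[...,:2]-TC; a=np.radians(TYAW); tx=q@[np.cos(a),np.sin(a)]; ty=q@[-np.sin(a),np.cos(a)]; z=P[...,2]
for lo in range(-205,-75,15):
    m=(tx>lo)&(tx<lo+15)&(abs(ty-33)<32)&(z<40); print(lo+7,np.nanmean(z[m]).round(2))
```

```text
[-0.12738752 -0.2753817   3.53953727]
-198 6.88
-183 6.78
-168 6.52
-153 5.48
-138 5.71
-123 5.25
-108 4.36
-93 3.14
-78 3.99
```

apply_moves(
  targets=[
    [10,[1,-15,0.2],[0,0,0]],
    [10,[2,-30,0.2],[0,0,0]],
    [10,[2.8,-45,0.2],[0,0,0]],
    [10,[3.7,-60,0.2],[0,0,0]],
    [10,[4.6,-75,0.2],[0,0,0]],
    [10,[5.5,-90,0.2],[0,0,0]],
    [10,[6.4,-105,0.2],[0,0,0]],
    [10,[7.3,-120,0.2],[0,0,0]],
    [10,[8.2,-135,0.2],[0,0,0]],
    [10,[9.1,-150,0.2],[0,0,0]],
    [10,[10,-162,0.2],[0,0,0]],
    [10,[10.6,-172,0.2],[0,0,0]],
    [10,[11.2,-182,0.2],[0,0,0]],
    [10,[11.8,-192,0.2],[0,0,0]],
    [10,[12.2,-200,0.2],[0,0,0]],
    [10,[12.2,-200,0.2],[0,0,0]],
  ],
)

```text
time_s: 23.85
eef_pos: [598.0, -142.2, 51.0]
ee_rot: [0.097, 0.68, 0.721, -0.094]
force: [-0.4, -2.3, 2.6]
grip_width: 0.265
grip_force: 99.4
```

Run:
```python
from h import *
print(ctrl.sense()['force'].round(1))
im,d,P=cloud('top'); cv2.imwrite('pics/t10z.png',cv2.resize(im[160:260,280:440],(800,500),interpolation=cv2.INTER_CUBIC))
go([(LIP,tw(x,33,z),TYAW,p) for x,z,p in ((98,2,1.5),(122,2,1.5),(122,2,1.5),(122,7,-3),(121,17,-8),(120,30,-13),(118,46,-18),(114,64,-22),(114,78,-25),(110,140,-25))])
```

```text
[-0.4 -2.3  2.6]
[0.4, 3.4, 0.8] [0.1, -0.1, 0.1] tcp [ 598. -138.   52.]
[1.9, -20.6, 0.8] [0.1, -0.1, 0.1] tcp [ 600. -162.   52.]
[1.9, -20.6, 0.8] [0.1, -0.1, 0.1] tcp [ 600. -162.   52.]
[1.7, -17.2, -7.2] [-4.4, -0.4, 0.1] tcp [ 600. -159.   44.]
[1.5, -13.6, -11.9] [-9.4, -0.7, 0.1] tcp [ 599. -155.   39.]
[1.3, -11.4, -13.8] [-14.4, -1.0, 0.1] tcp [ 599. -153.   37.]
[1.2, -9.4, -12.7] [-19.4, -1.3, 0.1] tcp [ 599. -151.   38.]
[1.0, -6.4, -6.6] [-23.4, -1.5, 0.1] tcp [ 599. -148.   44.]
[1.1, -7.6, -1.5] [-26.4, -1.7, 0.1] tcp [ 599. -149.   49.]
[0.8, -3.6, 60.5] [-26.4, -1.7, 0.1] tcp [ 599. -145.  111.]
```

View pics/t10z.png

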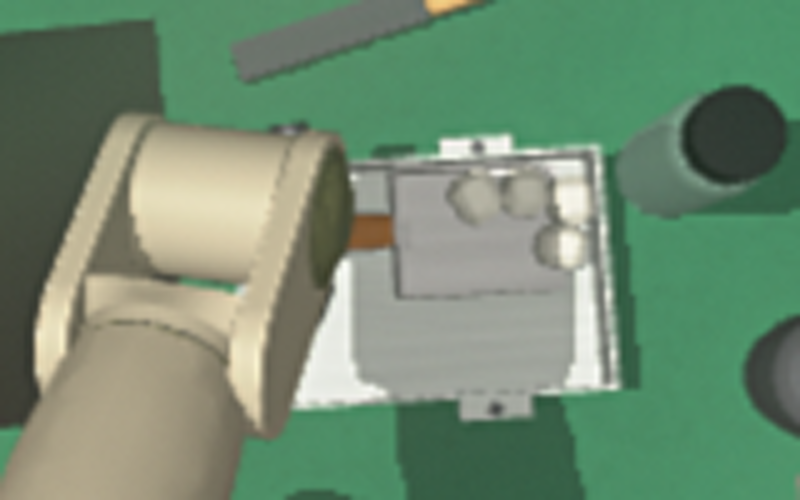

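apply_moves(
  targets=[
    [10,[0.6,-8,0],[0,0,0]],
    [10,[1.2,-16,0],[0,0,0]],
    [10,[1.8,-21,0],[0,0,0]],
    [10,[1.8,-21,0],[0,0,0]],
    [10,[1.7,-19,-4],[-2.2,0,0]],
    [10,[1.7,-17.2,-7.2],[-4.4,-0.4,0]],
    [10,[1.6,-15.4,-10],[-7,-0.6,0]],
    [10,[1.5,-13.6,-11.9],[-9.4,-0.7,0]],
    [10,[1.4,-12.4,-13],[-12,-0.9,0]],
    [10,[1.3,-11.4,-13.8],[-14.4,-1,0]],
    [10,[1.2,-10.4,-13.4],[-17,-1.2,0]],
    [10,[1.2,-9.4,-12.5],[-19.4,-1.3,0]],
    [10,[1,-7.5,-6.6],[-23.4,-1.5,0]],
    [10,[1,-7,2],[-26.4,-1.7,0]],
    [10,[1,-6,15],[-27.5,-1.8,0]],
    [10,[0.8,-4,35],[-27.5,-1.8,0]],
    [10,[0.8,-4,60],[-27.5,-1.8,0]],
    [10,[0.8,-4,80],[-27.5,-1.8,0]],
    [10,[0.8,-4,80],[-27.5,-1.8,0]],
  ],
)

```text
time_s: 25.8
eef_pos: [599.6, -144.9, 133.6]
ee_rot: [0.268, 0.639, 0.676, -0.25]
force: [0.0, -1.2, -5.1]
grip_width: 0.269
grip_force: 98.9
```

Run:
```python
from h import *
s=ctrl.sense(); print(s['force'].round(1),s['joints'].round(2))
im,d,P=cloud('top'); im2,_,_=cloud('scene')
a=cv2.resize(im[160:260,280:440],(400,250),interpolation=cv2.INTER_CUBIC); b=cv2.resize(im2[200:300,180:340],(400,250))
cv2.imwrite('pics/t11z.png',np.hstack([a,b]))
x,y,z=P[...,0],P[...,1],P[...,2]
q=(P[...,:2]-c); u=q@tx_; v=q@ty_
for nm,lo,hi in(('rim',96,116),('bar',118,150)):
    m=(z>lo)&(z<hi)&(u>-100)&(u<160)&(abs(v)<140); print(nm,m.sum(),np.percentile(u[m],[1,25,50,75,99]).round(1),np.percentile(v[m],[1,50,99]).round(1))
m=((abs(u)<70)&(abs(v)<106)&(z>24)&(z<70)).astype(np.uint8); n,l,st,ce=cv2.connectedComponentsWithStats(m)
for k in range(1,n):
    if st[k,4]>8: mm=l==k; print('in tote',st[k,4],u[mm].mean().round(),v[mm].mean().round(),z[mm].max().round())
go([(LIP,W(0,80,225),yw,-22)])
```

```text
[ 0.  -1.2 -5.1] [-0.15  0.62  1.49 -0.88  1.05  0.26]
rim 935 [-84.5 -61.   17.6  75.7  90.8] [-126.5   22.2  127.6]
bar 617 [ 71.  122.  127.4 133.5 140.4] [-127.5    0.4  128.6]
in tote 72 -5.0 -86.0 50.0
in tote 80 22.0 -14.0 45.0
in tote 82 -18.0 5.0 44.0
in tote 78 -56.0 -21.0 45.0
[-225.8, 690.0, 75.2] [3.9, 0.6, 11.7] tcp [372. 545. 205.]
```

View pics/t11z.png

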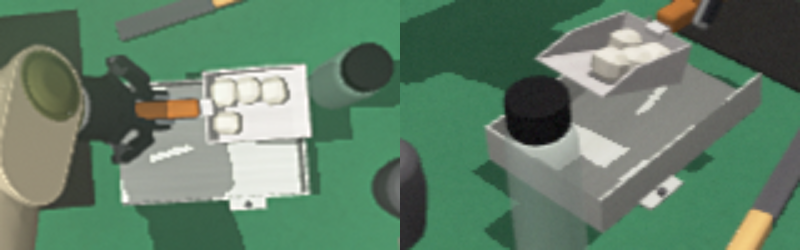

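apply_moves(
  targets=[
    [10,[0,2,15],[0,0,0]],
    [10,[-2,8,40],[0,0,0]],
    [10,[-7,25,65],[0,0,1]],
    [10,[-16,50,80],[0,0,1]],
    [10,[-27,85,88],[0,0,2]],
    [10,[-40,122,88],[0,0,2]],
    [10,[-53,162,88],[0,0,3]],
    [10,[-66,202,88],[0,0,4]],
    [10,[-79,242,88],[0,0,5]],
    [10,[-92,282,88],[0,0,6]],
    [10,[-105,322,88],[0,0,7]],
    [10,[-118,362,88],[0,0,8]],
    [10,[-131,402,88],[0,0,9]],
    [10,[-145,442,88],[0,0,10]],
    [10,[-158,482,88],[0,0,11]],
    [10,[-171,522,88],[0,0,11.7]],
    [10,[-184,562,88],[0,0,11.7]],
    [10,[-200,605,88],[0,0,11.7]],
    [10,[-208,632,88],[0,0,11.7]],
    [10,[-214,650,88],[0,0,11.7]],
  ],
)

```text
time_s: 27.9
eef_pos: [383.4, 507.3, 218.2]
ee_rot: [0.291, 0.565, 0.739, -0.223]
force: [1.0, 0.1, -4.2]
grip_width: 0.268
grip_force: 98.9
```

Run:
```python
from h import *
s=ctrl.sense(); print(s['force'].round(1),s['joints'].round(2))
go([(LIP,W(0,z_,h_),yw,p) for z_,h_,p in ((80,190,-12),(72,165,0),(64,135,12),(58,110,20),(53,100,28),(48,92,36),(42,85,44),(42,85,52),(42,200,52))])
```

```text
[ 1.   0.1 -4.2] [ 0.95  0.93  0.69 -0.61  1.98  0.57]
[-11.2, 38.9, -18.1] [13.6, 3.6, -0.1] tcp [372. 546. 200.]
[-7.6, 25.5, -7.8] [25.1, 6.8, -0.2] tcp [376. 533. 210.]
[-2.1, 5.2, -4.5] [36.7, 9.9, -0.2] tcp [381. 512. 214.]
[2.7, -12.6, -9.1] [44.5, 12.0, -0.2] tcp [386. 495. 209.]
[8.0, -32.0, -0.7] [52.2, 14.1, -0.2] tcp [391. 475. 218.]
[13.9, -53.8, 7.5] [59.9, 16.2, -0.2] tcp [397. 453. 226.]
[20.5, -78.6, 14.0] [67.6, 18.3, -0.2] tcp [404. 429. 232.]
[26.1, -99.2, 24.7] [75.3, 20.4, -0.2] tcp [410. 408. 243.]
[26.1, -99.2, 139.7] [75.3, 20.4, -0.2] tcp [410. 408. 358.]
```

apply_moves(
  targets=[
    [10,[-2,10,-3],[4,1,0]],
    [10,[-7,27,-8],[9,2.3,0]],
    [10,[-11,38,-14],[14,3.7,0]],
    [10,[-10,33,-12],[19,5,-0.1]],
    [10,[-7.6,25.5,-7.8],[25,6.8,-0.2]],
    [10,[-5,15,-6],[31,8.3,-0.2]],
    [10,[-2,5,-4.5],[36.7,9.9,-0.2]],
    [10,[0,-4,-8],[40.5,11,-0.2]],
    [10,[2.7,-12.6,-9],[44.5,12,-0.2]],
    [10,[5,-22,-5],[48.3,13,-0.2]],
    [10,[8,-32,-1],[52,14,-0.2]],
    [10,[11,-43,3],[56,15,-0.2]],
    [10,[14,-54,7.5],[60,16,-0.2]],
    [10,[14,-54,7.5],[60,16,-0.2]],
    [10,[20,-78,14],[67.6,18,-0.2]],
    [10,[26,-99,25],[75,20,-0.2]],
    [10,[26,-99,25],[77,21,-0.2]],
    [10,[26,-99,25],[77,21,-0.2]],
    [10,[26,-99,70],[77,21,-0.2]],
    [10,[26,-99,110],[77,21,-0.2]],
  ],
)

```text
time_s: 29.9
eef_pos: [410.0, 406.8, 330.1]
ee_rot: [-0.251, 0.578, 0.753, 0.188]
force: [0.9, 0.3, -2.2]
grip_width: 0.264
grip_force: 99.3
```

Run:
```python
from h import *
s=ctrl.sense(); print(s['force'].round(1),s['joints'].round(2))
# return above mat; mat center (610.8,34.6), yaw 5.2; pan back where it was: origin (660,45.5)
O=(0,0,0)
go([(O,(650,42,200),8,0),(O,(650,42,30),8,0)])
```

```text
[ 0.9  0.3 -2.2] [ 0.3   0.27  1.42  0.64  1.45 -0.05]
[136.0, -379.5, -84.7] [-31.8, -48.8, 76.5] tcp [546.  27. 245.]
[136.0, -379.5, -254.7] [-31.8, -48.8, 76.5] tcp [546.  27.  75.]
```

apply_moves(
  targets=[
    [10,[10,-25,10],[-14,-2,-2]],
    [10,[30,-60,10],[-25,-5,-4]],
    [10,[50,-100,10],[-34,-10,0]],
    [10,[65,-140,0],[-42,-16,8]],
    [10,[80,-180,0],[-44,-22,18]],
    [10,[95,-220,-20],[-44,-28,28]],
    [10,[110,-260,-40],[-43,-34,38]],
    [10,[120,-300,-60],[-41,-38,48]],
    [10,[130,-340,-80],[-38,-43,58]],
    [10,[136,-379,-85],[-35,-46,67]],
    [10,[136,-379,-85],[-31.8,-48.8,76.5]],
    [10,[136,-379,-85],[-31.8,-48.8,76.5]],
    [10,[136,-379,-85],[-31.8,-48.8,76.5]],
    [10,[136,-379,-85],[-31.8,-48.8,76.5]],
    [10,[136,-379,-85],[-31.8,-48.8,76.5]],
    [10,[136,-379,-85],[-31.8,-48.8,76.5]],
  ],
)

```text
time_s: 31.5
eef_pos: [546.9, 27.8, 244.1]
ee_rot: [0.146, -0.068, 0.987, 0.01]
force: [-0.4, -0.6, -2.6]
grip_width: 0.264
grip_force: 99.2
```

Run:
```python
from h import *
s=ctrl.sense(); print(s['force'].round(1),s['joints'].round(2))
im,P=tote('t12'); im2,_,_=cloud('scene'); chips(im,P)
x,y,z=P[...,0],P[...,1],P[...,2]
q=(P[...,:2]-c); u=q@tx_; v=q@ty_
m=((abs(u)<70)&(abs(v)<106)&(z>24)&(z<80)).astype(np.uint8); n,l,st,ce=cv2.connectedComponentsWithStats(m)
for k in range(1,n):
    if st[k,4]>8: mm=l==k; print('in tote',st[k,4],u[mm].mean().round(),v[mm].mean().round(),z[mm].max().round())
a=cv2.resize(im[150:300,150:450],(500,250),interpolation=cv2.INTER_CUBIC); b=cv2.resize(im2[80:280,180:480],(500,333))
cv2.imwrite('pics/t12z.png',np.vstack([a,b]))
O=(0,0,0)
go([(O,(650,42,20),8,0),(O,(650,42,5),8,0)])
m=(x>560)&(x<720)&(z>180)&(z<260)&(abs(y-42)<36)
A=np.c_[x[m],y[m],np.ones(m.sum())]; k=np.linalg.lstsq(A,z[m],rcond=None)[0]; print('pan slope deg',np.degrees(np.arctan(k[:2])),m.sum())
```

```text
[-0.4 -0.6 -2.6] [-0.21  0.2   1.64  0.12  1.03 -1.97]
rim [454.3 309.4] [204.8 263.2] 15.11
bar [558.  336.5 134.2] 135.0 622
in tote 224 33.0 -10.0 50.0
in tote 146 -3.0 -75.0 50.0
in tote 80 -15.0 1.0 42.0
in tote 93 -9.0 77.0 44.0
in tote 77 -56.0 -20.0 45.0
[-0.9, -0.4, -178.7] [-0.1, -0.2, 0.1] tcp [546.  27.  65.]
[-0.9, -0.4, -193.7] [-0.1, -0.2, 0.1] tcp [546.  27.  50.]
pan slope deg [-13.09285971  -4.21151649] 980
```

View pics/t12z.png

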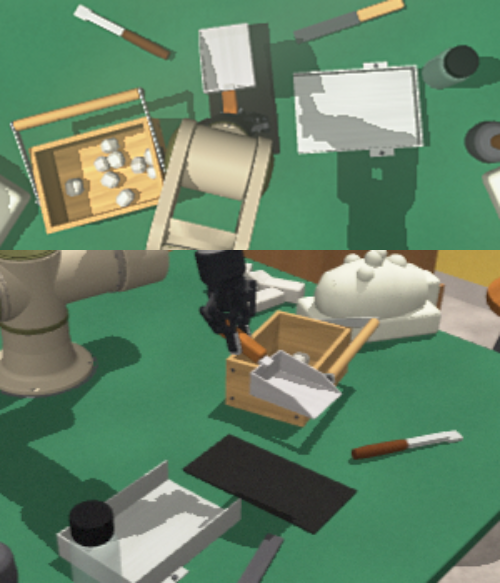

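apply_moves(
  targets=[
    [10,[-1,-0.4,-45],[0,0,0]],
    [10,[-1,-0.4,-90],[0,0,0]],
    [10,[-1,-0.4,-130],[0,0,0]],
    [10,[-1,-0.4,-160],[0,0,0]],
    [10,[-1,-0.4,-180],[0,0,0]],
    [10,[-1,-0.4,-188],[0,0,0]],
    [10,[-1,-0.4,-188],[0,0,0]],
  ],
)

```text
time_s: 32.3
eef_pos: [545.7, 27.1, 55.5]
ee_rot: [0.145, -0.069, 0.987, 0.011]
force: [-0.4, -0.9, -1.9]
grip_width: 0.262
grip_force: 99.3
```

Run:
```python
from h import *
print(ctrl.sense()['force'],ctrl.sense()['eef_pos'])
im,d,P=cloud('top'); x,y,z=P[...,0],P[...,1],P[...,2]
a=np.radians(8); q=P[...,:2]-[650,42]; u=q@[np.cos(a),np.sin(a)]; v=q@[-np.sin(a),np.cos(a)]
for lo in range(-60,75,15):
    m=(u>lo)&(u<lo+15)&(abs(v)<30)&(z<45); print(lo+7,np.nanmean(z[m]).round(2))
```

```text
[-0.41945296 -0.88337957 -1.91725272] [545.68330823  27.14305843  55.50844448]
-53 14.11
-38 11.5
-23 10.98
-8 10.45
7 11.2
22 11.01
37 10.75
52 9.86
67 4.31
```

apply_moves(
  targets=[
    [10,[0,0,-3],[0,0,0]],
    [10,[0,0,-4.5],[0,0,0]],
    [10,[0,0,-4.5],[0,0,0]],
  ],
)

```text
time_s: 32.65
eef_pos: [546.0, 26.8, 51.9]
ee_rot: [0.146, -0.069, 0.987, 0.011]
force: [-0.2, -0.7, -1.8]
grip_width: 0.265
grip_force: 99.3
```

apply_moves(
  targets=[
    [10,[0,0,-1.2],[0,0,0]],
    [30,[0,0,-1.2],[0,0,0]],
    [60,[0,0,-1.2],[0,0,0]],
    [60,[0,0,-1.2],[0,0,0]],
    [60,[0,0,-1.2],[0,0,0]],
    [60,[-6,-1,20],[0,0,0]],
    [60,[-18,-3,60],[0,0,0]],
    [60,[-33,-5,110],[0,0,0]],
    [60,[-33,0,160],[0,0,0]],
    [60,[-33,0,210],[0,0,0]],
  ],
)

```text
time_s: 33.65
eef_pos: [512.0, 27.1, 261.5]
ee_rot: [0.146, -0.069, 0.987, 0.011]
force: [0.7, -0.9, 0.1]
grip_width: 0.708
grip_force: 0.0
```

Run:
```python
from h import *
im,P=tote('t13')
x,y,z=P[...,0],P[...,1],P[...,2]
a=np.radians(8); q=P[...,:2]-[650,42]; u=q@[np.cos(a),np.sin(a)]; v=q@[-np.sin(a),np.cos(a)]
for lo in range(-60,75,15):
    m=(u>lo)&(u<lo+15)&(abs(v)<30)&(z<45); print(lo+7,np.nanmean(z[m]).round(2))
# view/bar target: tool down, tool y along tote x
s=ctrl.sense(); qq=s['ee_rot']; R0=R.from_quat([qq[1],qq[2],qq[3],qq[0]])
al=np.radians(15.1); M=np.array([[-np.sin(al),np.cos(al),0],[np.cos(al),np.sin(al),0],[0,0,-1]]).T
print(np.linalg.det(M)); D=R.from_matrix(M)*R0.inv(); print(D.as_rotvec(degrees=True).round(1))
for w in (W(131,0,320),W(40,0,330)): print((np.array(w)-s['eef_pos']).round(1))
```

```text
rim [452.6 309.6] [201.7 266. ] 15.11
bar [558.9 336.2 134.5] 136.0 610
-53 17.7
-38 6.45
-23 5.83
-8 6.0
7 5.97
22 5.66
37 5.34
52 5.39
67 3.59
1.0
[ 10.8  15.9 -82.3]
[ 49.  311.6  49.7]
[-38.8 287.9  59.7]
```

apply_moves(
  targets=[
    [60,[0,10,40],[1,2,-8]],
    [60,[10,50,55],[3,4,-20]],
    [60,[49,311,50],[10.8,15.9,-82.3]],
    [60,[49,311,50],[10.8,15.9,-82.3]],
    [60,[49,311,50],[10.8,15.9,-82.3]],
    [60,[49,311,50],[10.8,15.9,-82.3]],
    [60,[49,311,50],[10.8,15.9,-82.3]],
    [60,[49,311,50],[10.8,15.9,-82.3]],
    [60,[49,311,50],[10.8,15.9,-82.3]],
    [60,[49,311,50],[10.8,15.9,-82.3]],
    [60,[49,311,50],[10.8,15.9,-82.3]],
    [60,[49,311,50],[10.8,15.9,-82.3]],
    [60,[49,311,50],[10.8,15.9,-82.3]],
    [60,[49,311,50],[10.8,15.9,-82.3]],
  ],
)

```text
time_s: 35.1
eef_pos: [561.7, 337.9, 309.1]
ee_rot: [-0.004, 0.608, 0.794, 0.006]
force: [-0.5, 0.6, -0.4]
grip_width: 0.703
grip_force: 0.0
```

Run:
```python
from h import *
s=ctrl.sense(); print(s['joints'].round(2),(np.array(W(130,0,320))-s['eef_pos']).round(1))
im,d,P=cloud('wrist'); cv2.imwrite('pics/w2.png',im)
```

```text
[0.36 0.59 0.89 0.01 1.66 0.1 ] [ 1.4  0.  10.9]
```

View pics/w2.png

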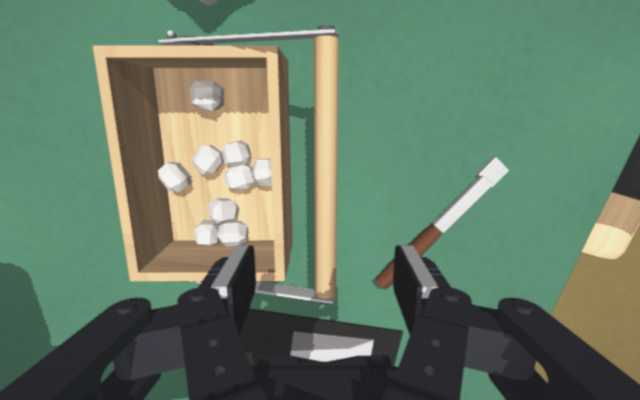

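apply_moves(
  squeeze=20,
  targets=[
    [60,[1,0,-50],[0,0,0]],
    [60,[1,0,-100],[0,0,0]],
    [50,[1,0,-145],[0,0,0]],
    [50,[1,0,-175],[0,0,0]],
    [50,[1,0,-197],[0,0,0]],
    [50,[1,0,-197],[0,0,0]],
    [5,[1,0,-197],[0,0,0]],
    [5,[1,0,-197],[0,0,0]],
    [5,[1,0,-197],[0,0,0]],
    [5,[1,0,-197],[0,0,0]],
    [5,[1,0,-197],[0,0,0]],
    [5,[1,0,-197],[0,0,0]],
  ],
)

```text
time_s: 36.35
eef_pos: [564.0, 338.3, 114.2]
ee_rot: [-0.003, 0.609, 0.793, 0.008]
force: [4.3, 1.2, 7.0]
grip_width: 0.247
grip_force: 23.0
```

Gripped (about 21 mm). Follow the arc up.

apply_moves(
  targets=[
    [5,[-3,-1,9],[0,0,0]],
    [5,[-6.7,-1.8,19],[0,0,0]],
    [5,[-11,-3,28],[0,0,0]],
    [5,[-16,-4.3,37],[0,0,0]],
    [5,[-21.5,-6,45],[0,0,0]],
    [5,[-27.7,-7.5,53],[0,0,0]],
    [5,[-41.6,-11.2,67],[0,0,0]],
    [5,[-57.4,-15.5,79],[0,0,0]],
    [5,[-66,-18,84],[0,0,0]],
    [5,[-75,-20,88],[0,0,0]],
    [5,[-75,-20,88],[0,0,0]],
  ],
)

```text
time_s: 37.45
eef_pos: [490.9, 318.2, 205.8]
ee_rot: [0.0, 0.609, 0.793, 0.012]
force: [9.5, -0.4, 21.6]
grip_width: 0.242
grip_force: 22.1
```

apply_moves(
  targets=[
    [40,[0,0,0],[0,0,0]],
    [40,[0,0,0],[0,0,0]],
    [40,[0,0,0],[0,0,0]],
    [40,[0,0,0],[0,0,0]],
  ],
)

```text
time_s: 37.85
eef_pos: [487.5, 317.7, 199.6]
ee_rot: [-0.004, 0.609, 0.793, 0.005]
force: [-1.3, 0.1, -0.6]
grip_width: 0.47
grip_force: 0.0
```

Run:
```python
from h import *
s=ctrl.sense(); print(s['force'],s['eef_pos'],(s['eef_pos'][:2]-c)@tx_,(s['eef_pos'][:2]-c)@ty_)
im,P=tote('t14'); x,y,z=P[...,0],P[...,1],P[...,2]
q=(P[...,:2]-c); u=q@tx_; v=q@ty_
for nm,lo,hi in(('rim',96,112),('bar',180,245)):
    m=(z>lo)&(z<hi)&(u>-100)&(u<100)&(v<-40)&(v>-140); print(nm,m.sum(),np.percentile(u[m],[1,25,50,75,99]).round(1),np.percentile(v[m],[1,50,99]).round(1),np.median(z[m]))
```

```text
[-1.321001    0.05115675 -0.56316396] [487.48623581 317.73102258 199.60946405] 51.74078862309761 0.2613371493331239
rim [435.8 304.9] [169.7 264.2] 15.01
bar [496.4 269.8 212.5] 222.0 519
rim 299 [-86.3 -76.9 -18.7  59.3  83.1] [-127.1 -111.1  -44. ] 103.91146684550063
bar 251 [35.5 46.9 52.5 58.  64.8] [-130.3  -89.8  -41.5] 222.53984407313783
```

apply_moves(
  targets=[
    [40,[-10,-2.7,2],[0,0,0]],
    [40,[-20,-5.4,4],[0,0,0]],
    [40,[-30,-8,6],[0,0,0]],
    [40,[-38,-10.3,7.5],[0,0,0]],
    [40,[-46,-12.4,8.5],[0,0,0]],
    [40,[-53,-14.3,9],[0,0,0]],
    [40,[-58,-15.7,9],[0,0,0]],
    [40,[-60,-16.2,9],[0,0,0]],
    [40,[-60,-16.2,9],[0,0,0]],
  ],
)

```text
time_s: 38.8
eef_pos: [428.2, 301.7, 209.2]
ee_rot: [-0.004, 0.609, 0.793, 0.007]
force: [1.9, 0.7, 0.9]
grip_width: 0.468
grip_force: 1.3
```

Run:
```python
from h import *
s=ctrl.sense(); print(s['force'],(s['eef_pos'][:2]-c)@tx_)
im,P=tote('t15'); x,y,z=P[...,0],P[...,1],P[...,2]
q=(P[...,:2]-c); u=q@tx_; v=q@ty_
for nm,lo,hi in(('rim',96,112),('bar',200,255)):
    m=(z>lo)&(z<hi)&(u>-100)&(u<100)&(v<-50)&(v>-140); print(nm,m.sum(),np.percentile(u[m],[1,25,50,75,99]).round(1),np.median(z[m]))
```

```text
[1.93827985 0.69394962 0.86461721] -9.667211598238358
rim [437.5 298.7] [169.7 251.3] 15.01
bar [452.3 239.4 228.1] 235.0 431
rim 304 [-86.3 -72.6  -7.5  68.3  82.8] 104.21413390740508
bar 219 [-12.2  -7.3  -2.    3.5   9. ] 234.8861242881776
```

apply_moves(
  targets=[
    [50,[8,2,0],[0,0,0]],
    [75,[8,2,0],[0,0,0]],
    [75,[8,2,20],[0,0,0]],
    [75,[8,2,70],[0,0,0]],
    [75,[8,2,120],[0,0,0]],
    [75,[8,-60,140],[0,0,0]],
    [75,[8,-160,140],[0,0,0]],
    [75,[8,-260,140],[0,0,0]],
    [75,[8,-400,140],[0,0,0]],
    [75,[8,-400,140],[0,0,0]],
    [75,[8,-400,140],[0,0,0]],
    [75,[8,-400,140],[0,0,0]],
    [75,[8,-400,140],[0,0,0]],
    [75,[8,-400,140],[0,0,0]],
    [75,[8,-400,140],[0,0,0]],
  ],
)

```text
time_s: 40.35
eef_pos: [435.7, -99.3, 348.9]
ee_rot: [-0.004, 0.61, 0.792, 0.006]
force: [0.8, 0.4, 0.4]
grip_width: 0.88
grip_force: 0.0
```

Run:
```python
from h import *
im,P=tote('t16'); x,y,z=P[...,0],P[...,1],P[...,2]; im2,_,_=cloud('scene')
q=(P[...,:2]-c); u=q@tx_; v=q@ty_
for nm,lo,hi in(('rim',96,112),('bar',200,255)):
    m=(z>lo)&(z<hi)&(u>-100)&(u<100)&(abs(v)<140); print(nm,m.sum(),np.percentile(u[m],[1,25,50,75,99]).round(1),np.median(z[m]))
a=cv2.resize(im[150:300,150:450],(500,250),interpolation=cv2.INTER_CUBIC); b=cv2.resize(im2[80:280,180:480],(500,333))
cv2.imwrite('pics/t16z.png',np.vstack([a,b]))
```

```text
rim [436. 304.] [169.7 263.9] 15.01
bar [437.9 296.1 229.6] 235.0 733
rim 814 [-86.2 -77.8  -9.6  74.6  83.3] 103.79004340394636
bar 690 [-12.2  -7.1  -1.8   3.6   9.3] 234.90674660617424
```

View pics/t16z.png

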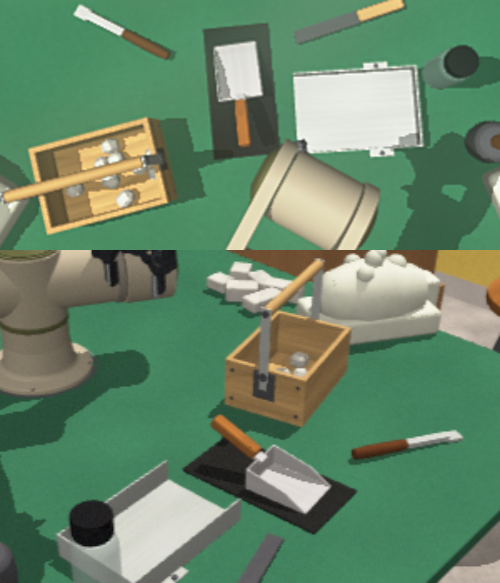

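The tray is empty, the pieces are in the tote, the handle is upright and the scoop is flat on the mat. I'm handing it in.

```bash
python3 -c "
from rig import ctrl
print(ctrl.finish_job())"
```

```text
the job is handed in; nothing more can be done
None
```

I handed the job in at about 40 s of the 210 s allowed; the hand-in gave no verdict. All nine marble pieces are in the tote, its handle is upright at its stop, the scoop lies flat on the mat, and the bottle, mallet, chisel and rasp look undisturbed in the last pictures.

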